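# Rack the washed foot-file paddles in the spa drying stand and start the drying time

## Robot

A 6-joint arm with a two-finger parallel gripper is mounted at the origin on the work surface. World frame = base frame: x ahead of the robot, y to its left, z up, the work surface at z = 0. Lengths are in m, angles in rad, forces in N, time in s.
With the tool pointing down it reaches from about 0.25 to 0.775 m from the base axis. Payload 4 kg.
Tool frame: the origin (TCP) lies midway between the tips of the shut fingers; the grasp point (between the pads) lies 19 mm behind it; z points along the fingers, y is the direction in which the jaws open and shut (so a half turn about z gives the same grasp; the last joint's range is limited). The gripper opens to 94 mm and grips with 3 to 60 N. Pads are 16 mm wide; open, the fingers measure 119 mm over their backs; the gripper's body (75 mm by 177 mm) begins 78 mm behind the grasp point.
Start: joints at [1.037, 0.087, 1.371, -0, 1.684, -0.103], TCP at [0.23, 0.5, 0.206] pointing down, gripper open.
Joint ranges: [-3.1, 3.1], [-0.76, 2.03], [0.27, 2.55], [-1.08, 4.22], [0.17, 2.65], [-2.57, 2.57]. Speed limits (rad/s): [2.79, 2.79, 3.14, 3.14, 3.14, 3.14].

## Interface

Orientations are given as [roll, pitch, yaw] about the fixed x, y, z axes, in that order (R = Rz(yaw) Ry(pitch) Rx(roll)).
In Python, from bench import robot gives the robot as it stands.
- The arm moves only by the tool drive_tool, never from a script. Its argument "series" is a list that holds one entry, the list of rows, each a list of 7 numbers: the turn, a rotation vector about the tool's x, y, z in rad, then the shift along the tool's x, y, z in cm, then the opening in per cent of the stroke, from 0 (shut) to 100 (fully open). In form: [[[rx, ry, rz, tx, ty, tz, fingers], ...]]. A call has 1 to 20 rows; each row is the pose to reach, as a shift and turn from the pose measured when the call began, along the tool's axes at that moment; what a row does not reach only later rows make up. A row lasts 1/10 s, in which the tool goes at most 50 mm and 8.59 degrees, less where a joint would pass 70% of its speed; a pose out of reach is approached as far as the arm can. A call with a gripper value outside its range is refused whole. The fingers move at their own pace and stop on an object; the grip force is fixed at half the most. Time passes only in rows, so rows that repeat a pose let the fingers close. It gives the time, the measured TCP pose, the force and the opening at its end, in the units of the state.
- robot.get_obs(): the state, without advancing time (a new reading comes with each control period).
- robot.snapshot(name): name is "scene" or "side" or "wrist"; returns a dict with "img" (480x640x3 uint8, blue, green, red), "depth" (480x640 float32, m along the optical axis (not along the pixel's ray), 0 where there is no reading), "vertical_fov" (degrees; the focal length in pixels is half the picture's height over the tangent of half this angle, whatever the lens; pixels are square), "cx", "cy" (the principal point, pixels), "dist_coeffs" ([k1, k2, p1, p2, k3] as OpenCV has them; the pictures are not rectified), "rvec" (rotation vector, rad) and "tvec" (3), from world to camera coordinates, as OpenCV has them. Camera axes: x right, y down, z forward; pixel columns grow to the right and rows downward; lengths in m; the calibration is good to about 2 mm. A picture is of the moment at which its call begins.
- robot.close_job(): hands the job in, once; it reports no verdict.
The state is a dict: "time": time; "joint_positions": joint angles; "qvel": joint speeds; "joint_torque": joint torques, N m; "tool_pos": TCP position; "ee_rot": TCP orientation; "wrist_force": force on the tool from outside, world axes, zero at the start; "wrist_torque": the same for the moment, N m; "width": finger opening in m.
Only numpy, scipy, OpenCV 4.12 (cv2) and the standard library are available. Lean on these libraries where they do the work, as an engineer would, in place of code of your own. Each camera call takes 0.05 s, during which the arm holds its last target.

## Task

Slide every washed foot-file paddle lying on the black mat blade first into a slot of its own in the tilted drying block, fully home so that the handle's shoulder meets the block. Then lay the keeper bar centrally across the two forked posts so that it lies flat in both notches over the paddles, and last of all turn the timer dial to 40. Do not push about or knock over the bottles and toiletries standing around.

Things in the scene. Friction and masses are not known exactly. Their poses are not given: they have to be found in the camera images.
- dryer: White fixed drying stand, 155 x 395 mm, with slotted block, two forked posts and timer console. Origin on the table under the middle of the slot mouths; x points out of the mouths (away from the robot at yaw 0), y left, z up. Base plate 12 mm thick, x -105..50, y -125..125 mm. Console: box 120 (x) x 115 (y) x 80 mm high centred at x -15, y -205 mm.
- block: Grey slotted block fixed on the stand, 96 mm deep, 173 wide, 33 thick, tilted 30 degrees. Origin: centre of its mouth face, 86 mm above the table. x runs along the slots, out of the mouths and 30 degrees upward; y as the dryer's; z normal to the flat slots. Three blind slots at y -54, 0, 54 mm, each 43 mm wide (y), 11 mm high (z), 88 mm deep, open at x = 0.
- slot1 (a point): Centre of the mouth of the slot at block y=-54 mm; axes as block.
- slot2 (a point): Centre of the mouth of the middle slot; axes as block.
- slot3 (a point): Centre of the mouth of the slot at block y=+54 mm; axes as block.
- bar_seat (a point): Where the keeper bar's origin belongs (bar along y): midway between the forks, at notch-floor height, 118 mm above the table; axes as dryer. Forked steel posts at y -105 and 105 mm, 12 mm thick (y), 54 mm long (x); each notch is open upward, 34 mm wide (x), 18 mm deep. The laid bar clears the racked handles by a few mm.
- timer (a joint): Timer dial on the console: black fluted sleeve, 47 mm diameter, 30 mm tall, vertical axis, orange pointer. 0 to 3.0 rad, growing clockwise seen from above; scale 0, 10 .. 60 minutes, 0.5 rad per ten, so 40 is 2.0 rad. Friction 0.06 N m; stays where it is left. At 0 the pointer stands 1.5 rad counter-clockwise of the dryer's x axis.
- dial_top (a point): Centre of the dial's top face, 111 mm above the table (31 mm above the console's top).
- mat: Fixed black draining mat, 250 (x) x 330 (y) x 4 mm thick, origin at the centre of its underside. The washed paddles lie flat on it.
- keeper_bar: Loose aluminium bar with black ends, 250 mm long (y) x 24 wide (x) x 10 thick, 0.2 kg; origin at the centre of its underside, z up. A black grip stands on its middle: 56 mm long (y), 14 mm thick (x), its top 44 mm above the underside. Lies on the table, grip up; either way round will do.
- bar_grip (a point): Middle of the keeper bar's grip, 34 mm above the bar's underside.
- paddle_a: Loose foot-file paddle, blue handle, 0.12 kg; None if absent. Origin: underside of the handle at its shoulder; x from blade to butt, z normal to the flat. Handle x 0..105, 24 wide, 14 mm thick; steel blade x -82..0, 36 wide, 5 thick (z 4.5..9.5). The thick handle's shoulder meets the block when home. Mass centre 25 mm behind the shoulder; grasp across the handle near x 40. Both sides alike.
- paddle_a_tip (a point): Middle of the blade's tip edge, at mid-thickness (x=-82, z=7 mm in the paddle).
- paddle_b: Loose foot-file paddle, green handle, 0.12 kg; None if absent. Origin: underside of the handle at its shoulder; x from blade to butt, z normal to the flat. Handle x 0..105, 24 wide, 14 mm thick; steel blade x -82..0, 36 wide, 5 thick (z 4.5..9.5). The thick handle's shoulder meets the block when home. Mass centre 25 mm behind the shoulder; grasp across the handle near x 40. Both sides alike.
- paddle_b_tip (a point): Middle of the blade's tip edge, at mid-thickness (x=-82, z=7 mm in the paddle).
- paddle_c: Loose foot-file paddle, orange handle, 0.12 kg; None if absent. Origin: underside of the handle at its shoulder; x from blade to butt, z normal to the flat. Handle x 0..105, 24 wide, 14 mm thick; steel blade x -82..0, 36 wide, 5 thick (z 4.5..9.5). The thick handle's shoulder meets the block when home. Mass centre 25 mm behind the shoulder; grasp across the handle near x 40. Both sides alike.
- paddle_c_tip (a point): Middle of the blade's tip edge, at mid-thickness (x=-82, z=7 mm in the paddle).
- pump_1: Amber pump bottle, 72 mm diameter, 190 mm tall. Bystander; origin at the centre of its underside.
- pump_2: Amber pump bottle, 72 mm diameter, 190 mm tall. Bystander; origin at the centre of its underside.
- tumbler: White tumbler, 72 mm diameter, 100 mm tall. Bystander; origin at the centre of its underside.
- salts: Glass salts jar, 66 mm diameter, 85 mm tall. Bystander; origin at the centre of its underside.
- soap_dish: White soap dish 130 x 90 mm with yellow soap, 32 mm high. Bystander; origin at the centre of its underside.
- nail_brush: Wooden nail brush, 90 x 42 x 30 mm. Bystander; origin at the centre of its underside.
Not all that is in view belongs to the job. Leave any purple look-alike of the paddle_c alone.

How it is judged:
On the way, in this order (a step that is already met when the one before it is completed fails the run):
1. every paddle is fully home in a slot (x of paddle_a_tip in the frame of block between -0.092 and -0.075 m and angle between the x axis of each of paddle_a, paddle_b, paddle_c and the x axis of block, either way round below 0.17 rad and z of paddle_a_tip in the frame of block between -0.008 and 0.008 m and (y of paddle_a_tip in the frame of block between -0.066 and -0.042 m or y of paddle_a_tip in the frame of block between -0.012 and 0.012 m or y of paddle_a_tip in the frame of block between 0.042 and 0.066 m) and x of paddle_b_tip in the frame of block between -0.092 and -0.075 m and z of paddle_b_tip in the frame of block between -0.008 and 0.008 m and (y of paddle_b_tip in the frame of block between -0.066 and -0.042 m or y of paddle_b_tip in the frame of block between -0.012 and 0.012 m or y of paddle_b_tip in the frame of block between 0.042 and 0.066 m) and x of paddle_c_tip in the frame of block between -0.092 and -0.075 m and z of paddle_c_tip in the frame of block between -0.008 and 0.008 m and (y of paddle_c_tip in the frame of block between -0.066 and -0.042 m or y of paddle_c_tip in the frame of block between -0.012 and 0.012 m or y of paddle_c_tip in the frame of block between 0.042 and 0.066 m)), for 0.2 s.
2. with the paddles racked, the keeper bar lies in both forks (all of step 1 and x of keeper_bar in the frame of bar_seat between -0.008 and 0.008 m and y of keeper_bar in the frame of bar_seat between -0.018 and 0.018 m and z of keeper_bar in the frame of bar_seat between -0.004 and 0.004 m and angle between the y axis of keeper_bar and the y axis of dryer, either way round below 0.08 rad and angle between keeper_bar's own z axis and vertical below 0.06 rad), for 0.2 s.
3. then the timer dial is turned to 40 (value of joint timer between 1.87 and 2.13 rad), for 0.2 s.
At the end, for the whole second after the job is handed in: Each paddle present is blade first in its own slot, shoulder within 7 mm of the block; the keeper bar lies flat in both notches, grip up (within 8 mm across, 18 mm along, 4 mm in height of its seat); the dial is within 0.13 rad of 40 (2.0 rad); all at rest (all of step 2 and all of step 3 and linear speed of each of keeper_bar, paddle_a, paddle_b, paddle_c below 0.02 m/s and velocity of joint timer below 0.05 rad/s); the robot touches nothing.
It fails at once if a bystander was pushed about or knocked over (distance of any of pump_1, pump_2, tumbler, salts, soap_dish, nail_brush from where it was at the start of the episode above 0.04 m or angle between any of pump_1, pump_2, tumbler, salts, soap_dish, nail_brush's own z axis and vertical above 0.5 rad).
Of paddle_a, paddle_b, paddle_c only 2 to 3 are there at a start; the rules pass over those that are not, and their reading is None.
At some moment in a run one of paddle_a, paddle_b, paddle_c, keeper_bar may be knocked a few centimetres aside while the robot is not near it.
Once in a run the grip may slacken for a moment while it holds something.
It also fails if it takes over 208 s, if anything falls off the work surface, if the arm or the gripper's body presses on something with over 40 N, if the wrist force passes 120 N, or if a joint passes its speed limit or range.

## Working session

There is one attempt and no reset: what is moved stays moved. The work goes in short steps, Python scripts to look and compute and a tool call to move; the robot and the scene stay as the last step left them, time stands still between calls to the robot, and variables do not carry over. Pictures are saved under pics/ and viewed, and the job is handed in when it is done.

Besides the shell and the picture viewer there is one more tool, called after ">>>" as name([rows], argument=value, ...), one row to a line, values as JSON. drive_tool: Moves the arm, as the interface text tells. Its arguments: {"type":"object","properties":{"series":{"type":"array","items":{"type":"array","items":{"type":"array","items":{"type":"number"}}}}},"required":["series"]}

```bash
ls; mkdir -p pics
cat > h.py <<'E'
import numpy as np, cv2
from scipy.spatial.transform import Rotation as R
from bench import robot
def K(s):
    h,w=s["img"].shape[:2]; f=h/2/np.tan(np.radians(s["vertical_fov"])/2)
    return np.array([[f,0,s["cx"]],[0,f,s["cy"]],[0,0,1.]])
def ray(s,px):
    px=np.array(px,float).reshape(-1,1,2)
    u=cv2.undistortPoints(px,K(s),np.array(s["dist_coeffs"],float)).reshape(-1,2)
    Rm=cv2.Rodrigues(np.array(s["rvec"],float))[0]; t=np.array(s["tvec"],float).ravel()
    d=np.c_[u,np.ones(len(u))]@Rm; o=-Rm.T@t
    return o,d
def onz(s,px,z):
    o,d=ray(s,px); return o+d*((z-o[2])/d[:,2])[:,None]
def proj(s,P):
    return cv2.projectPoints(np.array(P,float).reshape(-1,1,3),np.array(s["rvec"],float),np.array(s["tvec"],float),K(s),np.array(s["dist_coeffs"],float))[0].reshape(-1,2)
def shot(n,f):
    s=robot.snapshot(n); cv2.imwrite("pics/"+f,s["img"]); return s
def depthpts(s,step=1):
    "world point for each pixel"
    h,w=s["depth"].shape; v,u=np.mgrid[0:h:step,0:w:step]
    o,d=ray(s,np.c_[u.ravel(),v.ravel()]); z=s["depth"][::step,::step].ravel()
    return (o+d*z[:,None]).reshape(u.shape+(3,)), z.reshape(u.shape)
def Rpy(r): return R.from_euler('xyz',r)
def delta(pos,Rt,ob=None):
    "turn (rotvec, tool axes) and shift (cm) from present pose to target"
    ob=ob or robot.get_obs(); R0=Rpy(ob["ee_rot"])
    return np.round((R0.inv()*Rt).as_rotvec(),3), np.round(R0.inv().apply(np.array(pos)-ob["tool_pos"])*100,2)
def down(yaw): # tool z down; tool y axis at world angle yaw+90..: x axis along yaw
    c,s=np.cos(yaw),np.sin(yaw)
    return R.from_matrix(np.array([[c,s,0],[s,-c,0],[0,0,-1.]]))
E
python3 - <<'E'
from h import *
ob=robot.get_obs()
for k,v in ob.items(): print(k,np.round(v,3))
for n in ["scene","side","wrist"]:
    s=shot(n,n+"0.png"); print(n,s["vertical_fov"],s["cx"],s["cy"],s["dist_coeffs"],(-cv2.Rodrigues(np.array(s["rvec"]))[0].T@np.array(s["tvec"]).ravel()).round(3))
E
```

```text
pics
time 0.0
joint_positions [ 1.037  0.088  1.372 -0.     1.684 -0.103]
qvel [-0.001 -0.001 -0.001 -0.    -0.     0.001]
joint_torque [ 0.0000e+00 -3.4017e+01 -3.0244e+01  7.2000e-02  3.3000e-02 -0.0000e+00]
tool_pos [0.229 0.499 0.204]
ee_rot [-3.139 -0.     2.711]
wrist_force [ 0.444 -1.088 -0.372]
wrist_torque [-0.015  0.008  0.001]
width 0.094
scene 47.15461512471267 313.0229660153796 235.9224603821435 [-0.00989848  0.          0.          0.          0.        ] [1.198 0.298 1.352]
side 47.466341202047175 317.50722468758374 246.37094369849783 [-0.15733215  0.          0.          0.          0.        ] [ 0.471 -1.027  1.087]
wrist 64.83763113509944 322.58153029983384 240.51552260515112 [-0.07297179  0.          0.          0.          0.        ] [0.161 0.531 0.383]
```

View pics/scene0.png

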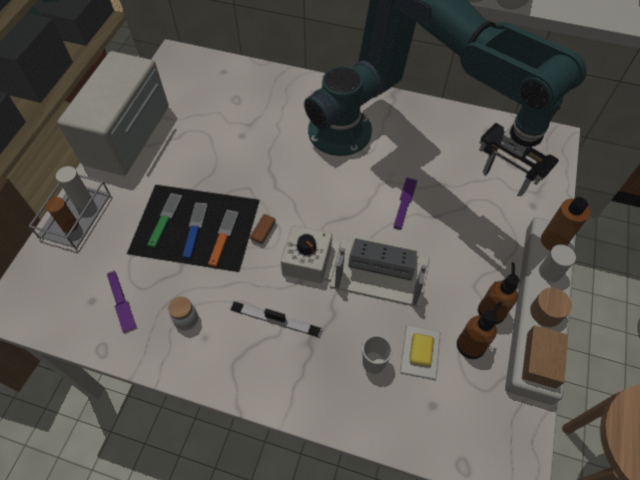

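View pics/side0.png

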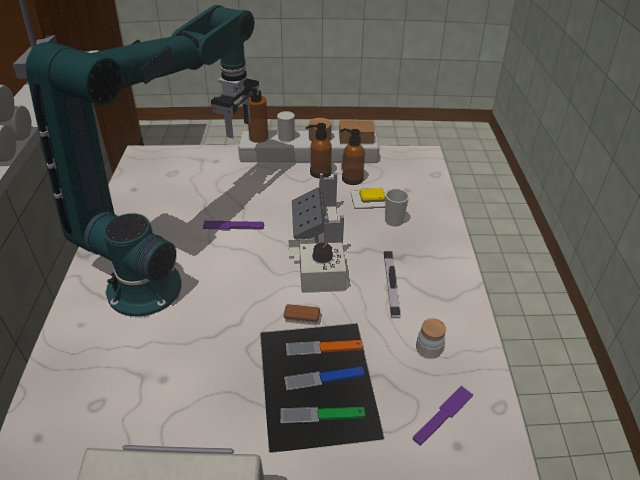

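View pics/wrist0.png

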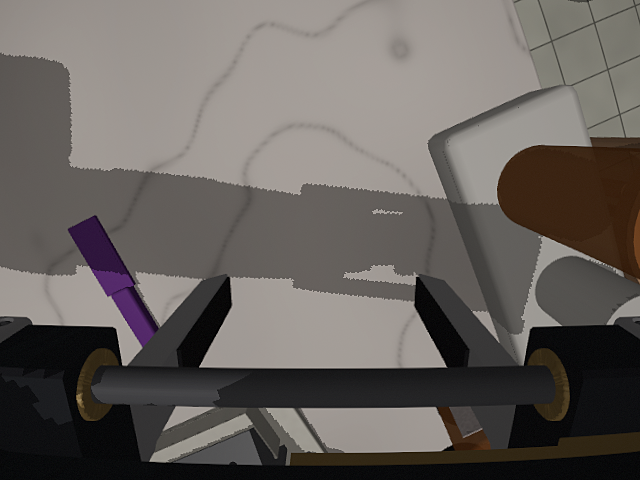

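The scene view shows three paddles on the mat: green (158,230), blue (190,242) and orange (218,248). The look-alikes are purple, at (405,203) and (120,300). The bar is at (275,318), the dryer at (380,265) and the dial at (307,243). The nail brush at (263,229) is also brown-orange, so it could be taken for the orange paddle. I'll measure next.

```bash
cat >> h.py <<'E'
HUE={'c':(6,14),'b':(50,75),'a':(100,118)}
def handle(s,k,ztop,area=120):
    hsv=cv2.cvtColor(s["img"],cv2.COLOR_BGR2HSV)
    lo,hi=HUE[k]
    m=cv2.inRange(hsv,(lo,170 if k=='c' else 110,90 if k=='c' else 50),(hi,255,255))
    n,l,st,c=cv2.connectedComponentsWithStats(m)
    return [(i,st[i],c[i],l==i) for i in range(1,n) if st[i,4]>area]
E
python3 - <<'E'
from h import *
for n in ["scene","side"]:
    s=robot.snapshot(n); P,z=depthpts(s)
    for k in 'abc':
        for i,st,c,m in handle(s,k,0):
            px=np.argwhere(m)[:,::-1]; W=onz(s,px,0.018)[:,:2]
            cen,(w,h),ang=cv2.minAreaRect(W.astype(np.float32))
            mu=W.mean(0); ev,V=np.linalg.eigh(np.cov((W-mu).T)); ax=V[:,1]
            print(n,k,st,c.round(),"rect",np.round(cen,4),np.round((w,h),4),"pca ang",np.degrees(np.arctan2(ax[1],ax[0])).round(1),"zmed",np.median(P[m][:,2]).round(4))
# crop
s=robot.snapshot("scene"); cv2.imwrite("pics/crop0.png",cv2.resize(s["img"][170:350,120:440],None,fx=2.5,fy=2.5,interpolation=cv2.INTER_CUBIC))
s=robot.snapshot("side"); cv2.imwrite("pics/crop0s.png",cv2.resize(s["img"][170:450,240:480],None,fx=2.1,fy=2.1,interpolation=cv2.INTER_CUBIC))
E
```

```text
scene a [182 226  17  32 289] [190. 242.] rect [ 0.5397 -0.2856] [0.1044 0.0263] pca ang -169.2 zmed 0.0178
scene b [147 216  22  31 268] [158. 231.] rect [ 0.5348 -0.3891] [0.1032 0.0252] pca ang -177.4 zmed 0.0181
scene c [209 234  18  31 232] [218. 249.] rect [ 0.5402 -0.2012] [0.1006 0.0228] pca ang -175.3 zmed 0.0188
side a [320 366  45  17 468] [341. 374.] rect [ 0.5386 -0.2907] [0.1047 0.0312] pca ang -169.0 zmed 0.0162
side b [318 407  47  13 535] [341. 413.] rect [ 0.5335 -0.3937] [0.1031 0.0295] pca ang -177.4 zmed 0.0172
side c [312 138  18  13 130] [320. 144.] rect [0.4948 0.719 ] [0.0815 0.0643] pca ang 82.1 zmed 0.1271
side c [320 340  43  12 390] [340. 346.] rect [ 0.5387 -0.2063] [0.1031 0.0294] pca ang -175.4 zmed 0.0171
```

View pics/crop0.png

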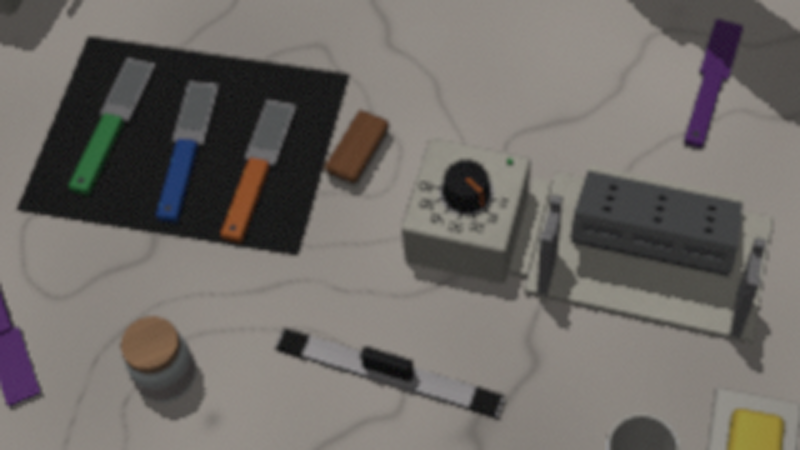

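View pics/crop0s.png

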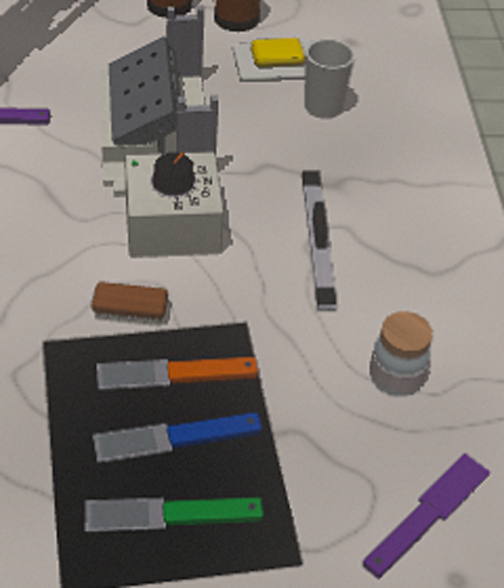

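Run:
```python
from h import *
PP=[]
for n in ["scene","side"]:
    s=robot.snapshot(n); P,z=depthpts(s); P=P[z>0]
    P=P[(P[:,0]>.3)&(P[:,0]<.75)&(P[:,1]>-.2)&(P[:,1]<.3)]; PP.append(P)
    print(n,len(P), "table z med",np.median(P[P[:,2]<.01][:,2]).round(4))
    T=P[(abs(P[:,2]-.08)<.003)&(P[:,1]<.05)]
    print(len(T)); r=cv2.minAreaRect(T[:,:2].astype(np.float32)); print("console",r)
    hi=P[(P[:,2]>.13)&(P[:,2]<.15)]
    B=P[(P[:,2]>.025)]
    img=np.zeros((500,500),np.uint8)
    ix=((B[:,0]-.3)*1000).astype(int); iy=((B[:,1]+.2)*1000).astype(int)
    ok=(ix<500)&(iy<500); np.maximum.at(img,(ix[ok],iy[ok]),(np.clip(B[ok,2],0,.2)*1250).astype(np.uint8))
    cv2.imwrite(f"pics/h_{n}.png",img)
np.savez("pts.npz",a=PP[0],b=PP[1])
```

```text
scene 26139 table z med 0.0012
445
console ((0.605115532875061, -0.04987667500972748), (0.10991398245096207, 0.3981340825557709), 57.32566833496094)
side 21460 table z med -0.0001
544
console ((0.6045482158660889, -0.051837414503097534), (0.11194831877946854, 0.3945578634738922), 58.25141906738281)
```

View pics/h_scene.png

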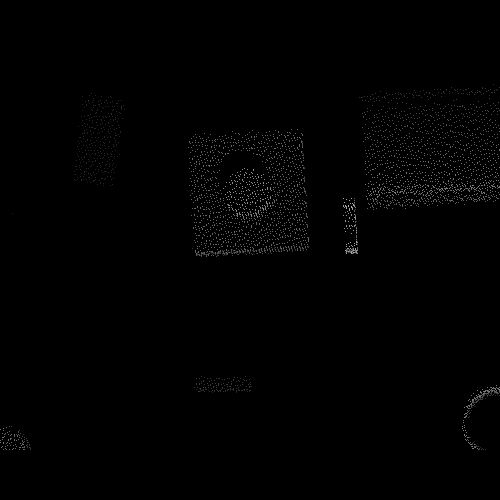

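View pics/h_side.png

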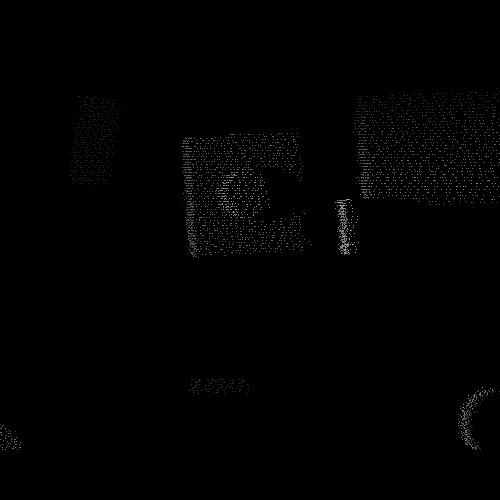

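Run:
```python
from h import *
for n in ["scene","side"]:
    s=robot.snapshot(n); P,z=depthpts(s); P=P[z>0]
    P=P[(P[:,0]>.3)&(P[:,0]<.75)&(P[:,1]>-.2)&(P[:,1]<.35)]
    T=P[(abs(P[:,2]-.08)<.003)&(P[:,0]>.4)&(P[:,0]<.57)&(P[:,1]<.13)&(P[:,1]>-.04)]
    r=cv2.minAreaRect(T[:,:2].astype(np.float32)); print(n,"console",np.round(r[0],4),np.round(r[1],4),r[2])
    D=P[(P[:,2]>.104)&(P[:,2]<.115)&(P[:,1]<.1)&(P[:,0]<.57)&(P[:,0]>.4)&(P[:,1]>-.04)]
    print(" dial",cv2.minEnclosingCircle(D[:,:2].astype(np.float32)))
    # block top plane
    B=P[(P[:,1]>.165)&(P[:,1]<.34)&(P[:,0]>.38)&(P[:,0]<.5)&(P[:,2]>.04)&(P[:,2]<.16)]
    best=None; rng=np.random.default_rng(0)
    for i in range(400):
        a,b,c=B[rng.choice(len(B),3,replace=False)]; nn=np.cross(b-a,c-a); L=np.linalg.norm(nn)
        if L<1e-6: continue
        nn/=L; nn*=np.sign(nn[2]); k=abs((B-a)@nn)<.002
        if nn[2]>.75 and (best is None or k.sum()>best[0]): best=(k.sum(),k)
    Q=B[best[1]]; c=Q.mean(0); nn=np.linalg.svd(Q-c,full_matrices=False)[2][2]; nn*=np.sign(nn[2])
    print(" block n",nn.round(3),"tilt",np.degrees(np.arccos(nn[2])).round(1),"yaw of -n",np.degrees(np.arctan2(-nn[1],-nn[0])).round(1))
    ex=np.array([-nn[0],-nn[1],0]); ex/=np.linalg.norm(ex); ey=np.cross([0,0,1],ex); bx=np.cross(ey,nn)
    uv=np.c_[(Q-c)@bx,(Q-c)@ey].astype(np.float32); r=cv2.minAreaRect(uv); print(" rect",np.round(r[0],4),np.round(r[1],4),r[2])
    cen=c+bx*r[0][0]+ey*r[0][1]; print(" topcentre",cen.round(4), "mouth centre", (cen+bx*.048-nn*.0165).round(4))
    for lo,hi in [(-.02,.1)]:
        F=P[(P[:,2]>.09)&(P[:,2]<.145)&(P[:,0]>.48)&(P[:,0]<.575)&(P[:,1]>.12)&(P[:,1]<.34)]
        for g in (F[F[:,1]<.2],F[F[:,1]>.3]):
            if len(g)>5: print(" fork",len(g),g.min(0).round(4),g.max(0).round(4), cv2.minAreaRect(g[:,:2].astype(np.float32)))
    G=P[(P[:,0]>.6)&(P[:,0]<.75)&(P[:,2]>.03)&(P[:,2]<.06)&(P[:,1]>-.08)&(P[:,1]<.13)]
    r=cv2.minAreaRect(G[:,:2].astype(np.float32)); print(" grip",np.round(r[0],4),np.round(r[1],4),r[2],G[:,2].max())
    G=P[(P[:,0]>.6)&(P[:,0]<.75)&(P[:,2]>.005)&(P[:,2]<.015)&(P[:,1]>-.11)&(P[:,1]<.16)]
    r=cv2.minAreaRect(G[:,:2].astype(np.float32)); print(" bar",np.round(r[0],4),np.round(r[1],4),r[2])
```

```text
scene console [0.4926 0.0484] [0.1227 0.1145] 3.8276960849761963
 dial ((0.49258944392204285, 0.04866093024611473), 0.025805173441767693)
 block n [-0.519 -0.037  0.854] tilt 31.3 yaw of -n 4.1
 rect [-0.006   0.0002] [0.1701 0.1211] 89.0434341430664
 topcentre [0.4392 0.2488 0.0725] mouth centre [0.4886 0.2523 0.0834]
 fork 216 [0.48   0.1433 0.0902] [0.5545 0.1995 0.1407] ((0.510341465473175, 0.1621541678905487), (0.040754836052656174, 0.0890263170003891), 55.29206466674805)
 fork 59 [0.48   0.3002 0.0914] [0.4908 0.3366 0.1043] ((0.48486825823783875, 0.31841349601745605), (0.03626958653330803, 0.010574216023087502), 87.63447570800781)
 grip [0.6854 0.0221] [0.057  0.0155] 89.52273559570312 0.04948931020851344
 bar [0.6758 0.0254] [0.1491 0.267 ] 0.7203540205955505
side console [0.4941 0.0446] [0.1194 0.12  ] 3.3474812507629395
 dial ((0.4947569668292999, 0.04606438800692558), 0.026397334411740303)
 block n [-0.501 -0.036  0.864] tilt 30.2 yaw of -n 4.1
 rect [-0.0065  0.0034] [0.1716 0.1142] 89.13725280761719
 topcentre [0.441  0.2493 0.071 ] mouth centre [0.4907 0.2529 0.0808]
 fork 294 [0.4806 0.1351 0.0904] [0.5536 0.1992 0.1389] ((0.5108681321144104, 0.15741582214832306), (0.046517208218574524, 0.08849529922008514), 58.375099182128906)
 fork 24 [0.4808 0.3005 0.0925] [0.49   0.3361 0.1008] ((0.4853892922401428, 0.3182852864265442), (0.035526301711797714, 0.009158837608993053), 89.93195343017578)
 grip [0.6862 0.0207] [0.0151 0.0613] 1.5382797718048096 0.050221450274086976
 bar [0.6738 0.0215] [0.2575 0.1481] 88.00800323486328
```

Run:
```python
from h import *
y=np.radians(184)
print(delta([.57,.25,.34],down(y)))
```

```text
(array([ 0.   ,  0.   , -0.501]), array([-41.35,  -8.48, -13.45]))
```

>>> drive_tool([
  [[0,0,0,0,0,-5,60],[0,0,0,0,0,-10,60],[0,0,0,0,0,-13.5,60],[0,0,-0.15,-5,-1,-13.5,60],[0,0,-0.3,-10,-2,-13.5,60],[0,0,-0.45,-15,-3,-13.5,60],[0,0,-0.5,-20,-4,-13.5,60],[0,0,-0.5,-25,-5,-13.5,60],[0,0,-0.5,-30,-6,-13.5,60],[0,0,-0.5,-35,-7,-13.5,60],[0,0,-0.5,-41.3,-8.5,-13.5,60],[0,0,-0.5,-41.3,-8.5,-13.5,60],[0,0,-0.5,-41.3,-8.5,-13.5,60],[0,0,-0.5,-41.3,-8.5,-13.5,60]],
])

```text
time: 1.95
tool_pos: [0.5697, 0.2496, 0.3399]
ee_rot: [3.141, -0.001, -3.074]
wrist_force: [-0.4, 0.4, 0.1]
width: 0.0562
```

Run:
```python
from h import *
ob=robot.get_obs(); print(ob["tool_pos"],ob["ee_rot"],ob["joint_positions"])
s=shot("wrist","w1.png"); 
o,d=ray(s,[[320,240]]); print(o,d)
```

```text
[0.56974099 0.24964148 0.33985382] [ 3.14126422e+00 -1.44122720e-03 -3.07371895e+00] [ 3.21467260e-01  2.73064179e-01  8.90432517e-01  7.40473296e-04
  1.97940859e+00 -1.31690877e+00]
[0.494919   0.24501685 0.51879893] [[ 0.25157442  0.01012253 -0.96781009]]
```

View pics/w1.png

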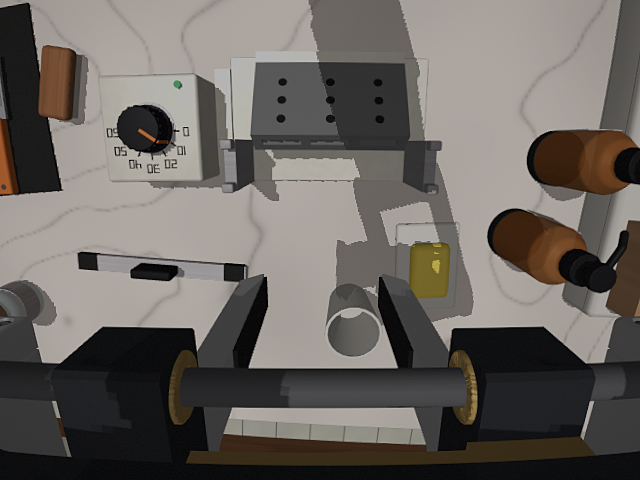

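Run:
```python
from h import *
s=robot.snapshot("wrist"); P,z=depthpts(s); I=s["img"]
def reg(u0,u1,v0,v1):
    m=np.zeros(z.shape,bool); m[v0:v1,u0:u1]=1; return m&(z>0)
m=reg(100,218,60,185)&(abs(P[...,2]-.08)<.003); T=P[m]; r=cv2.minAreaRect(T[:,:2].astype(np.float32)); print("console",np.round(r[0],4),np.round(r[1],4),r[2], np.median(T[:,2]))
m=reg(110,180,95,160)&(P[...,2]>.106)&(P[...,2]<.116); D=P[m];print("dial",cv2.minEnclosingCircle(D[:,:2].astype(np.float32)))
print("table",np.median(P[reg(250,320,200,260)][:,2]))
m=reg(258,402,70,130); Q=P[m]; c=np.median(Q,0)
c=Q.mean(0); nn=np.linalg.svd(Q-c,full_matrices=False)[2][2]; nn*=np.sign(nn[2])
k=abs((Q-c)@nn)<.003; Q=Q[k]; c=Q.mean(0); nn=np.linalg.svd(Q-c,full_matrices=False)[2][2]; nn*=np.sign(nn[2])
print("n",nn.round(4),np.degrees(np.arccos(nn[2])),np.degrees(np.arctan2(-nn[1],-nn[0])))
m=reg(235,430,50,165)&(abs((P-c)@nn)<.002); Q=P[m]
ex=np.array([-nn[0],-nn[1],0]); ex/=np.linalg.norm(ex); ey=np.cross([0,0,1],ex); bx=np.cross(ey,nn)
uv=np.c_[(Q-c)@bx,(Q-c)@ey].astype(np.float32)
print("bx pct",np.percentile(uv[:,0],[0,1,99,100]),"ey",np.percentile(uv[:,1],[0,1,99,100]))
rb=cv2.minAreaRect(uv);print(rb); M=c+bx*(rb[0][0])+ey*rb[0][1]; print("top centre",M,"mouth",M+bx*.048-nn*.0165)
for a,b in ((218,262),(400,445)):
    m=reg(a,b,130,195)&(P[...,2]>.128)&(P[...,2]<.145); F=P[m]; r=cv2.minAreaRect(F[:,:2].astype(np.float32)); print("fork",len(F),np.round(r[0],4),np.round(r[1],4),r[2],np.median(F[:,2]))
m=reg(120,190,255,285)&(P[...,2]>.036)&(P[...,2]<.06); G=P[m]; r=cv2.minAreaRect(G[:,:2].astype(np.float32)); print("grip",np.round(r[0],4),np.round(r[1],4),r[2],np.median(G[:,2]))
cv2.imwrite("pics/w1c.png",cv2.resize(I[50:200,90:450],None,fx=2.2,fy=2.2,interpolation=cv2.INTER_CUBIC))
```

```text
console [0.4916 0.0477] [0.1195 0.1158] 3.3597300052642822 0.07967932510323394
dial ((0.49231481552124023, 0.04737895354628563), 0.025230655446648598)
table -0.0005818964475819421
n [-0.4988 -0.0304  0.8662] 29.984683608164286 3.4855138651943935
bx pct [-0.06736426 -0.0504875   0.04626624  0.08160241] ey [-0.09961104 -0.08573064  0.08483282  0.1038301 ]
((0.006568923592567444, 0.001415148377418518), (0.14798672497272491, 0.20331263542175293), 0.5916188955307007)
top centre [0.45258817 0.25191236 0.07958191] mouth [0.50231782 0.25494133 0.08927918]
fork 263 [0.5241 0.1495] [0.053  0.0124] 4.056795120239258 0.1350434624072107
fork 272 [0.5114 0.3585] [0.0533 0.0127] 3.562380075454712 0.13499942472138973
grip [0.6833 0.0221] [0.0566 0.0135] 87.89069366455078 0.042857328287826624
```

View pics/w1c.png

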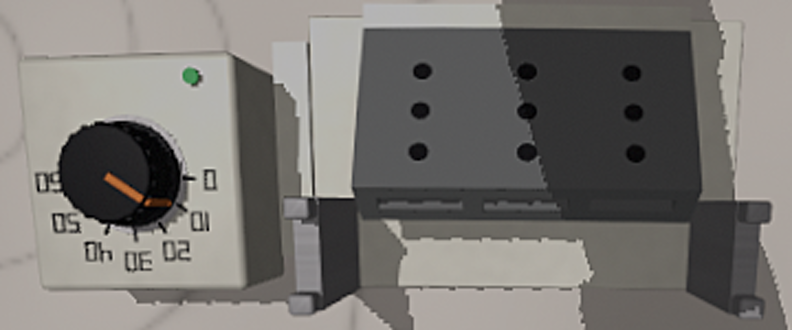

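Run:
```python
from h import *
print(delta([.58,-.29,.34],down(np.radians(184))))
```

```text
(array([0.001, 0.   , 0.001]), array([  2.68, -54.04,   0.06]))
```

>>> drive_tool([
  [[0,0,0,0,-5,0,60],[0,0,0,0,-10,0,60],[0,0,0,0,-15,0,60],[0,0,0,0,-20,0,60],[0,0,0,0,-25,0,60],[0,0,0,1,-30,0,60],[0,0,0,1,-35,0,60],[0,0,0,2,-40,0,60],[0,0,0,2,-45,0,60],[0,0,0,2.7,-50,0,60],[0,0,0,2.7,-54,0,60],[0,0,0,2.7,-54,0,60],[0,0,0,2.7,-54,0,60],[0,0,0,2.7,-54,0,60]],
])

```text
time: 3.45
tool_pos: [0.5802, -0.2873, 0.3417]
ee_rot: [3.141, 0.002, -3.068]
wrist_force: [0.5, 0.1, 0.3]
width: 0.0564
```

```bash
cat >> h.py <<'E'
def paddle(s,k,ztop=.018):
    out=[]
    for i,st,c,m in handle(s,k,0,400):
        W=onz(s,np.argwhere(m)[:,::-1],ztop)[:,:2]
        r=cv2.minAreaRect(W.astype(np.float32)); mu=W.mean(0)
        ax=np.linalg.eigh(np.cov((W-mu).T))[1][:,1]; ax=ax*np.sign(ax[0])
        out.append((k,c.round(),np.round(r[0],4),np.round(r[1],4),np.degrees(np.arctan2(ax[1],ax[0])).round(2)))
    return out
E
python3 - <<'E'
from h import *
ob=robot.get_obs(); print(ob["tool_pos"],ob["ee_rot"],ob["joint_positions"])
s=shot("wrist","w2.png")
for k in 'abc':
    for o in paddle(s,k): print(o)
E
```

```text
[ 0.58020189 -0.28734106  0.34165464] [ 3.14106274e+00  1.57202105e-03 -3.06818439e+00] [-5.48097618e-01  3.36089334e-01  8.06740025e-01  1.47893329e-03
  1.99779337e+00 -2.19168949e+00]
('a', array([325., 164.]), array([ 0.5358, -0.2865]), array([0.1037, 0.0238]), np.float64(10.84))
('b', array([247., 155.]), array([ 0.5319, -0.3895]), array([0.1032, 0.0251]), np.float64(2.58))
('c', array([389., 170.]), array([ 0.5364, -0.2029]), array([0.1019, 0.0247]), np.float64(3.28))
```

View pics/w2.png

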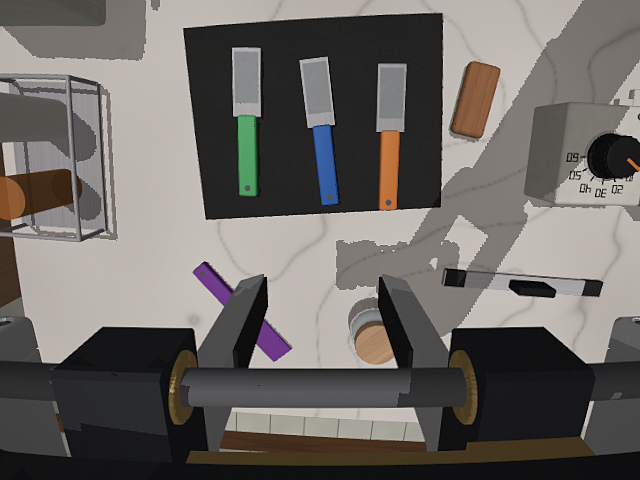

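Run:
```python
from h import *
print(delta([.524,-.2038,.007],down(np.radians(184))))
```

```text
(array([0.   , 0.002, 0.004]), array([ 5.05,  8.73, 33.47]))
```

>>> drive_tool([
  [[0,0,0,2.5,4.4,3,60],[0,0,0,5,8.7,6,60],[0,0,0,5,8.7,11,60],[0,0,0,5,8.7,16,60],[0,0,0,5,8.7,21,60],[0,0,0,5,8.7,25,60],[0,0,0,5,8.7,27,60],[0,0,0,5,8.7,27,60],[0,0,0,5,8.7,27,60]],
])

```text
time: 4.4
tool_pos: [0.5252, -0.2031, 0.0731]
ee_rot: [-3.141, 0.003, -3.066]
wrist_force: [-0.1, -0.0, 1.0]
width: 0.0566
```

Run:
```python
from h import *
s=shot("wrist","w3.png")
for o in paddle(s,'c'): print(o)
ob=robot.get_obs(); print(ob["tool_pos"],ob["wrist_force"])
print(delta([.524,-.2038,.007],down(np.radians(184))))
```

```text
('c', array([323., 288.]), array([ 0.5359, -0.2022]), array([0.102 , 0.0235]), np.float64(3.31))
[ 0.52600756 -0.20378923  0.07442808] [0.77108736 0.0155446  0.17766684]
(array([-0.002,  0.006,  0.005]), array([0.24, 0.03, 6.74]))
```

View pics/w3.png

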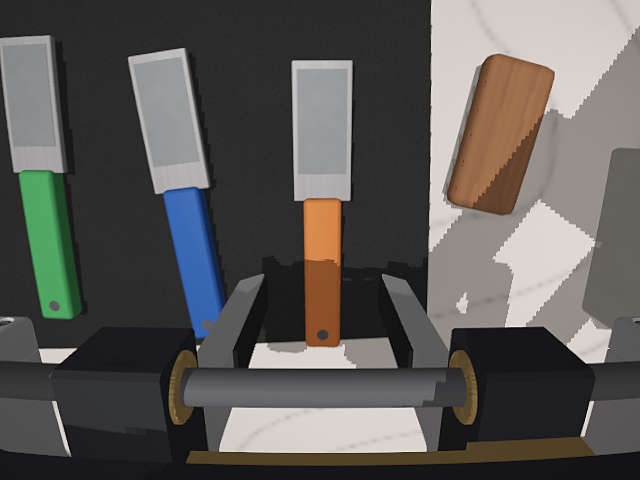

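>>> drive_tool([
  [[0,0,0,0.2,0,3.5,60],[0,0,0,0.2,0,5.5,60],[0,0,0,0.2,0,6.6,60],[0,0,0,0.2,0,6.6,60],[0,0,0,0.2,0,6.6,60],[0,0,0,0.2,0,6.6,10],[0,0,0,0.2,0,6.6,10],[0,0,0,0.2,0,6.6,10],[0,0,0,0.2,0,6.6,10],[0,0,0,0.2,0,6.6,10],[0,0,0,0.2,0,6.6,10],[0,0,0,0.2,0,6.6,10],[0,0,0,0.2,0,6.6,10]],
])

```text
time: 5.75
tool_pos: [0.5245, -0.204, 0.0087]
ee_rot: [-3.14, 0.006, -3.066]
wrist_force: [-0.1, 0.2, 2.8]
width: 0.0231
```

Run:
```python
from h import *
s=shot("wrist","w4.png")
for o in paddle(s,'c'): print(o)
ob=robot.get_obs(); print(ob["tool_pos"],ob["wrist_force"],ob["width"])
```

```text
('c', array([323., 306.]), array([ 0.5226, -0.2037]), array([0.0771, 0.0233]), np.float64(2.58))
[ 0.52450887 -0.20404075  0.00865866] [-0.75324167  0.88228289  3.11646494] 0.023666335704945536
```

View pics/w4.png

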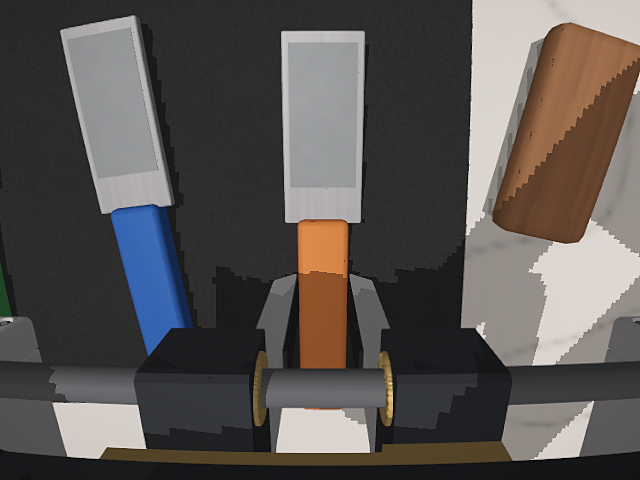

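>>> drive_tool([
  [[0,0,0,0,0,-2,10],[0,0,0,0,0,-5,10],[0,0,0,0,0,-10,10],[0,0,0,0,0,-15,10],[0,0,0,0,0,-20,10],[0,0,0,0,0,-25,10],[0,0,0,0,0,-25,10],[0,0,0,0,0,-25,10]],
])

```text
time: 6.6
tool_pos: [0.5235, -0.204, 0.2597]
ee_rot: [-3.138, 0.008, -3.066]
wrist_force: [0.3, 0.9, -2.3]
width: 0.0235
```

```bash
cat >> h.py <<'E'
def blade_in_tool(s,k,ob,up=.0025):
    """measure held paddle from wrist image: handle & blade contour pts cast on the plane of tool z=-up(top face)."""
    R0=Rpy(ob["ee_rot"]); p0=np.array(ob["tool_pos"])
    def cast(px,zt):
        o,d=ray(s,px); ot=R0.inv().apply(o-p0); dt=R0.inv().apply(d)
        return ot+dt*((zt-ot[2])/dt[:,2])[:,None]
    return cast
E
python3 - <<'E'
from h import *
s=shot("wrist","w5.png")
ob=robot.get_obs(); print(ob["tool_pos"],ob["wrist_force"],ob["width"])
P,z=depthpts(s); R0=Rpy(ob["ee_rot"]); T=R0.inv().apply(P.reshape(-1,3)-ob["tool_pos"]).reshape(P.shape)
m=(z>0)&(abs(T[...,2])<.03)&(T[...,0]>.02)&(T[...,0]<.2)&(abs(T[...,1])<.05)
Q=T[m]; print(len(Q)); b=Q[Q[:,0]>.05]
print("blade rect",cv2.minAreaRect(b[:,:2].astype(np.float32)),"x max",np.percentile(Q[:,0],99.5))
for lo in np.arange(.02,.14,.01):
    q=Q[(Q[:,0]>lo)&(Q[:,0]<lo+.01)]
    if len(q): print(lo.round(2),"ymid",((q[:,1].min()+q[:,1].max())/2*1000).round(1),"w",(np.ptp(q[:,1])*1000).round(1),"z",(np.median(q[:,2])*1000).round(1))
E
```

```text
[ 0.52267309 -0.20356393  0.25734341] [-0.24205942  0.19656209 -1.45695354] 0.02354981664087485
17300
blade rect ((0.0855177491903305, -9.095296263694763e-06), (0.07118863612413406, 0.03646935150027275), 0.4070422649383545) x max 0.1203587354382527
0.02 ymid -0.0 w 23.5 z -11.1
0.03 ymid -0.1 w 35.4 z -10.6
0.04 ymid -0.0 w 36.2 z -6.8
0.05 ymid -0.0 w 35.9 z -6.9
0.06 ymid -0.0 w 36.2 z -7.0
0.07 ymid -0.2 w 36.1 z -7.1
0.08 ymid -0.1 w 36.4 z -7.1
0.09 ymid 0.2 w 36.2 z -7.1
0.1 ymid -0.1 w 35.6 z -7.2
0.11 ymid -0.1 w 36.0 z -7.1
0.12 ymid -0.1 w 35.4 z -6.7
```

View pics/w5.png

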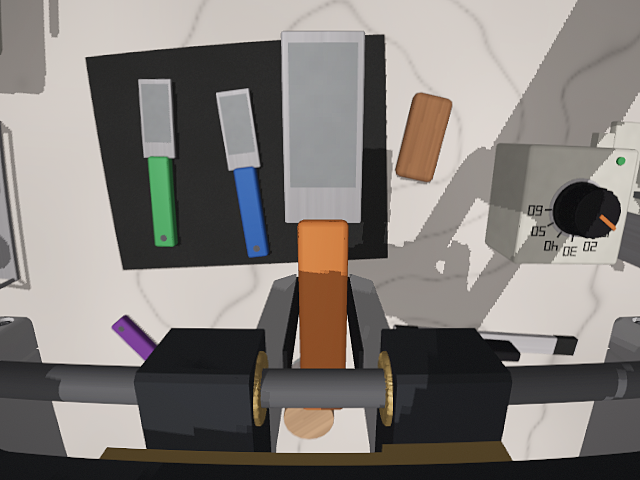

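```bash
cat >> h.py <<'E'
O=np.array([.4945,.2528,.086]); YAW=.061
def block():
    Rz=R.from_euler('z',YAW).as_matrix(); c,s=np.cos(np.pi/6),np.sin(np.pi/6)
    return Rz@np.array([c,0,s]),Rz@np.array([0,1,0]),Rz@np.array([-s,0,c])
def ins(slot,X,tip,dz=0,dy=0):
    bx,by,bz=block(); Rt=R.from_matrix(np.c_[-bx,by,-bz])
    pos=O+by*((slot-2)*.054+dy)+bx*X+bz*dz-Rt.apply(tip)
    return pos,Rt
E
python3 - <<'E'
from h import *
p,Rt=ins(1,.06,[.1205,0,-.0045]); print(p,Rt.as_euler('xyz')); print(delta(p,Rt))
E
```

```text
[0.65606462 0.20856706 0.17235289] [-3.14159265  0.52359878 -3.08059265]
(array([ 0.002, -0.519,  0.014]), array([-16.36,  40.11,   8.52]))
```

>>> drive_tool([
  [[0,0,0,-4,4,-2,10],[0,0,0,-8,8,-4,10],[0,0,0,-12,12,-4,10],[0,0,0,-14,16,-4,10],[0,0,0,-16.4,20,-4,10],[0,-0.1,0,-16.4,24,-4,10],[0,-0.2,0,-16.4,28,-3,10],[0,-0.3,0,-16.4,32,0,10],[0,-0.4,0,-16.4,36,3,10],[0,-0.5,0.01,-16.4,40.1,5,10],[0,-0.519,0.014,-16.4,40.1,8.5,10],[0,-0.519,0.014,-16.4,40.1,8.5,10],[0,-0.519,0.014,-16.4,40.1,8.5,10],[0,-0.519,0.014,-16.4,40.1,8.5,10]],
])

```text
time: 8.05
tool_pos: [0.6585, 0.2079, 0.175]
ee_rot: [3.138, 0.527, -3.083]
wrist_force: [0.6, -0.1, -0.0]
width: 0.0234
```

```bash
cat >> h.py <<'E'
def look(f):
    s=shot("wrist",f); ob=robot.get_obs()
    print("tcp",ob["tool_pos"].round(4) if hasattr(ob["tool_pos"],'round') else ob["tool_pos"],"F",np.round(ob["wrist_force"],1),"w",round(float(ob["width"]),4),"q",np.round(ob["joint_positions"],2))
    P,z=depthpts(s); R0=Rpy(ob["ee_rot"]); T=R0.inv().apply(P.reshape(-1,3)-ob["tool_pos"]).reshape(P.shape)
    return s,ob,P,z,T
def held(T,z):
    m=(z>0)&(abs(T[...,2])<.015)&(T[...,0]>.03)&(T[...,0]<.135)&(abs(T[...,1])<.03)
    Q=T[m]; print("tip x",np.percentile(Q[:,0],99.7).round(4))
    for lo in (.05,.08,.11):
        q=Q[(Q[:,0]>lo)&(Q[:,0]<lo+.01)]
        if len(q): print(lo,"ymid",((q[:,1].min()+q[:,1].max())/2*1000).round(1),"w",(np.ptp(q[:,1])*1000).round(1),"ztop",(np.median(q[:,2])*1000).round(1))
E
python3 - <<'E'
from h import *
s,ob,P,z,T=look("w6.png"); held(T,z)
p,Rt=ins(1,.06,[.1205,0,-.0045]); print(delta(p,Rt))
E
```

```text
tcp [0.6589 0.2078 0.176 ] F [0.5 0.2 0. ] w 0.0239 q [ 0.28  0.05  1.56 -0.13  1.01 -1.31]
tip x 0.1228
0.05 ymid 0.4 w 35.9 ztop -4.7
0.08 ymid 0.4 w 36.3 ztop -5.1
0.11 ymid 0.4 w 36.0 ztop -5.3
(array([ 0.002,  0.004, -0.002]), array([0.42, 0.09, 0.17]))
```

View pics/w6.png

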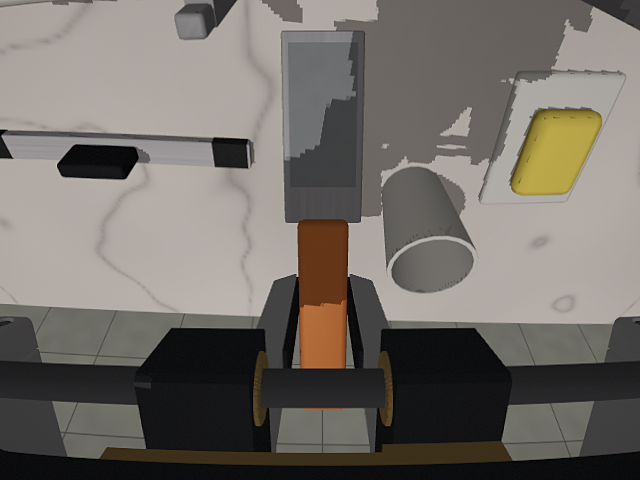

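Run:
```python
from h import *
A=[];B=[]
for i in range(8):
    s=robot.snapshot("wrist"); ob=robot.get_obs()
    Rm=cv2.Rodrigues(np.array(s["rvec"],float))[0]; o=-Rm.T@np.array(s["tvec"]).ravel()
    A.append(o);B.append(np.array(ob["tool_pos"])); 
    print((o*1000).round(1),(B[-1]*1000).round(1),Rpy(ob["ee_rot"]).inv().apply(o-B[-1]).round(4), np.round(ob["ee_rot"],4),np.round(ob["wrist_force"],1))
```

```text
[503.8 198.6 293. ] [658.9 207.8 176.2] [ 0.0754  0.0005 -0.1792] [ 3.1377  0.5283 -3.0836] [-0.4 -0.4 -1.7]
[503.7 198.6 293.2] [658.7 207.9 175.9] [ 0.075   0.0005 -0.1795] [ 3.1377  0.5278 -3.0835] [ 0.2  0.5 -1.2]
[503.5 198.7 293. ] [658.3 207.9 175.3] [ 0.0748  0.0005 -0.1796] [ 3.1379  0.527  -3.0832] [-0.8 -0.  -0.6]
[503.3 198.7 292.6] [657.9 208.  174.8] [ 0.0748  0.0005 -0.1796] [ 3.1381  0.5263 -3.0829] [ 0.6  0.5 -1.3]
[503.  198.8 292.1] [657.6 208.1 174.3] [ 0.0749  0.0004 -0.1796] [ 3.1383  0.5255 -3.0826] [ 0.9 -1.1 -1.7]
[502.7 198.9 291.7] [657.2 208.2 173.8] [ 0.0749  0.0004 -0.1796] [ 3.1384  0.5248 -3.0822] [ 0.3  0.6 -0.8]
[502.5 198.9 291.3] [657.  208.2 173.3] [ 0.075   0.0005 -0.1796] [ 3.1386  0.5243 -3.0819] [-0.7  0.5 -1.2]
[502.3 199.  290.9] [656.8 208.4 173. ] [ 0.075   0.0004 -0.1795] [ 3.1387  0.5239 -3.0817] [-0.1  0.1 -1.4]
```

Run:
```python
from h import *
for i in range(6): robot.snapshot("wrist")
s,ob,P,z,T=look("w7.png"); held(T,z)
p,Rt=ins(1,.06,[.1205,0,-.0045]); print(delta(p,Rt))
```

```text
tcp [0.6564 0.2086 0.1725] F [ 0.3  0.3 -1.6] w 0.0236 q [ 0.28  0.05  1.57 -0.13  1.01 -1.31]
tip x 0.1219
0.05 ymid 0.4 w 36.0 ztop -5.3
0.08 ymid 0.4 w 36.5 ztop -5.6
0.11 ymid 0.4 w 35.9 ztop -5.7
(array([ 0.002, -0.   , -0.   ]), array([ 0.04, -0.  , -0.01]))
```

Run:
```python
from h import *
p,Rt=ins(1,.012,[.1215,.0003,-.0032]); print(delta(p,Rt))
```

```text
(array([ 0.002, -0.   , -0.   ]), array([ 4.74, -0.03, -0.13]))
```

>>> drive_tool([
  [[0,0,0,2,0,-0.1,10],[0,0,0,3.5,0,-0.1,10],[0,0,0,4.7,0,-0.1,10],[0,0,0,4.7,0,-0.1,10],[0,0,0,4.7,0,-0.1,10],[0,0,0,4.7,0,-0.1,10],[0,0,0,4.7,0,-0.1,10],[0,0,0,4.7,0,-0.1,10],[0,0,0,4.7,0,-0.1,10],[0,0,0,4.7,0,-0.1,10],[0,0,0,4.7,0,-0.1,10]],
])

```text
time: 9.95
tool_pos: [0.6153, 0.2061, 0.1498]
ee_rot: [3.139, 0.523, -3.081]
wrist_force: [0.2, -1.4, -1.6]
width: 0.0235
```

Run:
```python
from h import *
s,ob,P,z,T=look("w8.png"); held(T,z)
# block top in tool frame: expected z = -(16.5)+tipz(-3.2) = -19.7
m=(z>0)&(T[...,2]<-.014)&(T[...,2]>-.026)&(T[...,0]>.1); Q=T[m]; print(len(Q),np.percentile(Q,[1,50,99],axis=0).round(4))
p,Rt=ins(1,.012,[.1215,.0003,-.0032]); print(delta(p,Rt))
```

```text
tcp [0.6153 0.2061 0.1498] F [ 0.3  1.2 -1.5] w 0.0236 q [ 0.3  -0.02  1.69 -0.14  0.97 -1.28]
tip x 0.1348
0.05 ymid 0.4 w 35.9 ztop -5.3
0.08 ymid 0.4 w 36.3 ztop -5.7
0.11 ymid 0.4 w 36.0 ztop -5.7
2366 [[ 0.1002 -0.1344 -0.0259]
 [ 0.1217 -0.0483 -0.0206]
 [ 0.1352  0.1307 -0.0141]]
(array([ 0.002, -0.   , -0.   ]), array([ 0.04, -0.04, -0.04]))
```

View pics/w8.png

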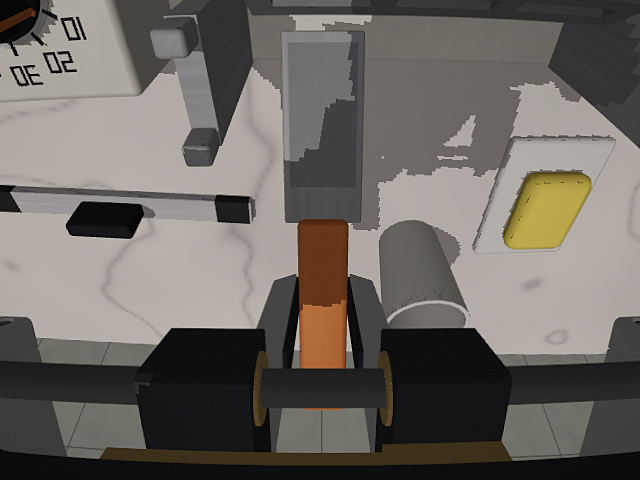

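Run:
```python
from h import *
shot("side","s1.png"); s=cv2.imread("pics/s1.png"); cv2.imwrite("pics/s1c.png",cv2.resize(s[150:300,260:440],None,fx=4,fy=4,interpolation=cv2.INTER_CUBIC))
```

```text
(no output)
```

View pics/s1c.png

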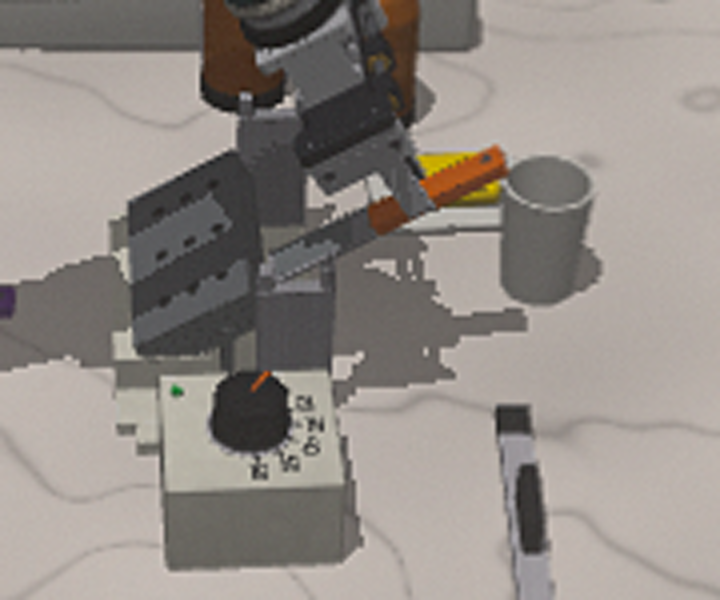

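```bash
cat >> h.py <<'E'
def slotcorners(slot):
    bx,by,bz=block(); return np.array([O+by*((slot-2)*.054+a)+bz*b for a,b in ((-.0215,-.0055),(.0215,-.0055),(.0215,.0055),(-.0215,.0055))])
E
python3 - <<'E'
from h import *
s=robot.snapshot("wrist"); im=cv2.resize(s["img"][:80,200:],None,fx=1.8,fy=3.6,interpolation=cv2.INTER_CUBIC)
for k in (1,2,3):
    c=proj(s,slotcorners(k)); print(k,c.round(0).tolist())
    for p in c: cv2.circle(im,(int((p[0]-200)*1.8),int(p[1]*3.6)),2,(0,0,255),-1)
cv2.imwrite("pics/w8c.png",im)
E
```

```text
1 [[272.0, 6.0], [370.0, 6.0], [374.0, -3.0], [269.0, -3.0]]
2 [[395.0, 7.0], [491.0, 10.0], [502.0, 1.0], [400.0, -3.0]]
3 [[515.0, 11.0], [602.0, 17.0], [619.0, 10.0], [527.0, 3.0]]
```

View pics/w8c.png

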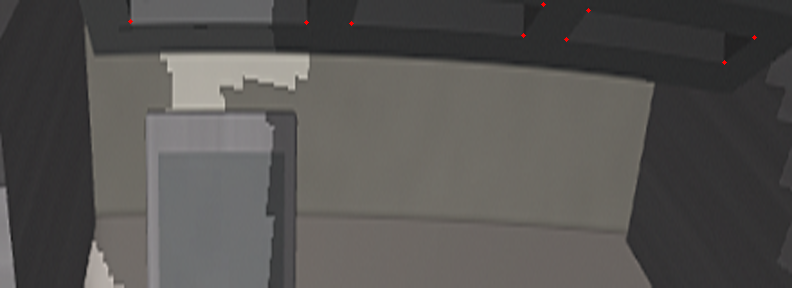

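>>> drive_tool([
  [[0,0,0,0.7,0,0,10],[0,0,0,1.4,0,0,10],[0,0,0,2.1,0,0,10],[0,0,0,2.8,0,0,10],[0,0,0,3.5,0,0,10],[0,0,0,4.2,0,0,10],[0,0,0,4.2,0,0,10],[0,0,0,4.2,0,0,10],[0,0,0,4.2,0,0,10],[0,0,0,4.2,0,0,10]],
])

```text
time: 11.1
tool_pos: [0.5794, 0.2039, 0.1292]
ee_rot: [3.139, 0.524, -3.081]
wrist_force: [0.5, -0.2, -1.3]
width: 0.0236
```

Run:
```python
from h import *
s,ob,P,z,T=look("w9.png"); held(T,z)
p,Rt=ins(1,-.082,[.1215,.0003,-.0032]); print(delta(p,Rt))
```

```text
tcp [0.5793 0.2039 0.1292] F [ 0.4 -0.3 -1. ] w 0.0237 q [ 0.32 -0.08  1.79 -0.16  0.93 -1.25]
tip x 0.0928
0.05 ymid 0.5 w 36.1 ztop -5.1
0.08 ymid 0.5 w 36.3 ztop -5.4
(array([ 0.002,  0.   , -0.001]), array([ 5.28, -0.04, -0.03]))
```

View pics/w9.png

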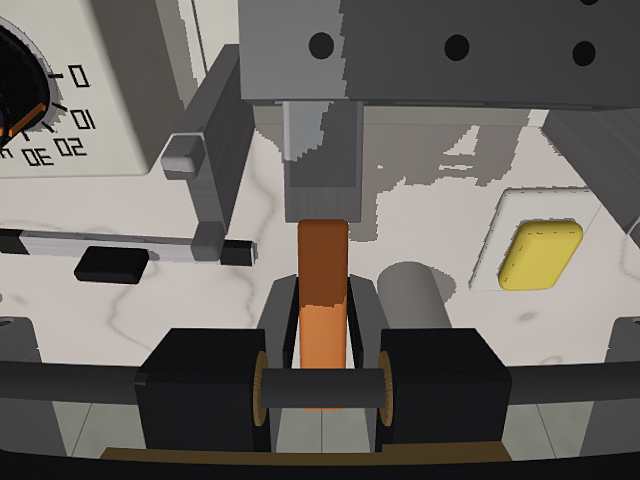

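Blade is entering the slot without force. I'll push it home.

>>> drive_tool([
  [[0,0,0,0.8,0,0,10],[0,0,0,1.6,0,0,10],[0,0,0,2.4,0,0,10],[0,0,0,3.2,0,0,10],[0,0,0,4,0,0,10],[0,0,0,4.6,0,0,10],[0,0,0,5,0,0,10],[0,0,0,5.3,0,0,10],[0,0,0,5.4,0,0,10],[0,0,0,5.4,0,0,10],[0,0,0,5.4,0,0,10],[0,0,0,5.4,0,0,10]],
])

```text
time: 12.35
tool_pos: [0.5337, 0.2013, 0.1033]
ee_rot: [3.138, 0.526, -3.081]
wrist_force: [3.4, 0.6, -1.1]
width: 0.0234
```

Run:
```python
from h import *
s,ob,P,z,T=look("w10.png")
p,Rt=ins(1,-.082,[.1215,.0003,-.0032]); print(delta(p,Rt))
```

```text
tcp [0.5337 0.2013 0.1033] F [3.5 0.5 0.3] w 0.0235 q [ 0.35 -0.16  1.91 -0.18  0.89 -1.21]
(array([ 0.003,  0.003, -0.001]), array([ 0.03, -0.05,  0.02]))
```

View pics/w10.png

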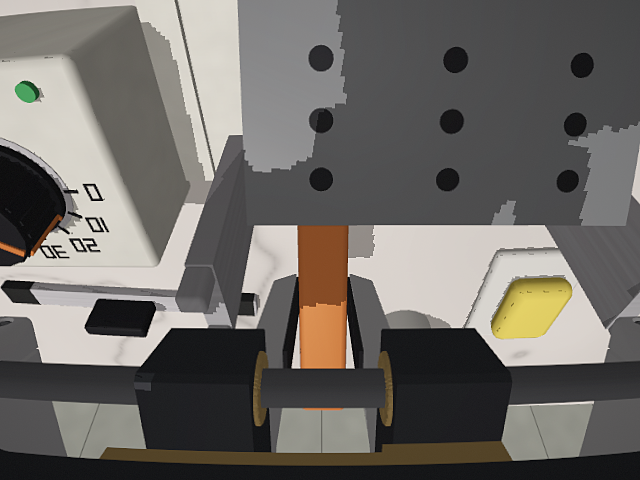

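>>> drive_tool([
  [[0,0,0,0.2,0,0,10],[0,0,0,0.2,0,0,10],[0,0,0,0.2,0,0,10],[0,0,0,0,0,0,42],[0,0,0,0,0,0,42],[0,0,0,0,0,0,42],[0,0,0,0,0,0,42],[0,0,0,0,0,0,42],[0,0,0,0,0,-2,42],[0,0,0,0,0,-5,42],[0,0,0,0,0,-8,42],[0,0,0,0,0,-8,42],[0,0,0,0,0,-8,42],[0,0,0,0,0,-8,42]],
])

```text
time: 13.8
tool_pos: [0.4931, 0.1983, 0.1706]
ee_rot: [3.139, 0.524, -3.081]
wrist_force: [0.1, -0.4, -1.1]
width: 0.0392
```

Run:
```python
from h import *
s,ob,P,z,T=look("w11.png")
```

```text
tcp [0.493  0.1982 0.1702] F [-0.5 -0.2  0.3] w 0.0392 q [ 0.38 -0.3   1.89 -0.18  1.06 -1.21]
```

View pics/w11.png

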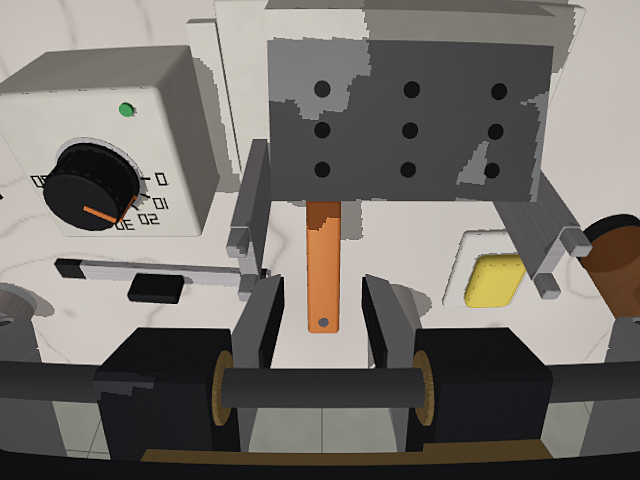

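Run:
```python
from h import *
print(delta([.56,-.29,.30],down(np.radians(188))))
s=robot.snapshot("scene")
for k in 'ab':
    for i,st,c,m in handle(s,k,0): print(k,c)
```

```text
(array([-0.019,  0.523, -0.077]), array([ -9.71, -49.12,  -9.48]))
a [189.92758621 241.47586207]
b [157.6037037  230.75555556]
```

>>> drive_tool([
  [[0,0,0,0,0,-5,60],[0,0,0,0,-2,-9.5,60],[0,0.1,0,-2,-6,-9.5,60],[0,0.2,0,-4,-11,-9.5,60],[0,0.3,-0.04,-6,-16,-9.5,60],[0,0.4,-0.06,-8,-21,-9.5,60],[0,0.5,-0.07,-9.7,-26,-9.5,60],[0,0.52,-0.08,-9.7,-31,-9.5,60],[-0.02,0.52,-0.08,-9.7,-36,-9.5,60],[-0.02,0.52,-0.08,-9.7,-41,-9.5,60],[-0.02,0.52,-0.08,-9.7,-46,-9.5,60],[-0.02,0.52,-0.08,-9.7,-49,-9.5,60],[-0.02,0.52,-0.08,-9.7,-49,-9.5,60],[-0.02,0.52,-0.08,-9.7,-49,-9.5,60],[-0.02,0.52,-0.08,-9.7,-49,-9.5,60]],
])

```text
time: 15.4
tool_pos: [0.5599, -0.2879, 0.2994]
ee_rot: [3.14, 0.002, -2.998]
wrist_force: [0.3, 0.7, 0.6]
width: 0.0564
```

```bash
cat >> h.py <<'E'
def settle(n=8):
    for i in range(n): robot.snapshot("wrist")
E
python3 - <<'E'
from h import *
settle()
s=shot("wrist","w12.png"); ob=robot.get_obs(); print(ob["tool_pos"])
for k in 'ab':
    for o in paddle(s,k):
        print(o); a=np.radians(o[4]); g=o[2]-.0125*np.array([np.cos(a),np.sin(a)])
        print(g,delta([*g,.0065],down(np.pi+a)))
E
```

```text
[ 0.55981212 -0.28836013  0.30038243]
('a', array([326., 182.]), array([ 0.5358, -0.2865]), array([0.1037, 0.0241]), np.float64(10.98))
[ 0.52352883 -0.28888083] (array([-0.   ,  0.003, -0.048]), array([ 3.68,  0.47, 29.38]))
('b', array([243., 166.]), array([ 0.5311, -0.3892]), array([0.1037, 0.0256]), np.float64(2.52))
[ 0.51861209 -0.3897496 ] (array([0.   , 0.003, 0.1  ]), array([ 5.62, -9.44, 29.37]))
```

View pics/w12.png

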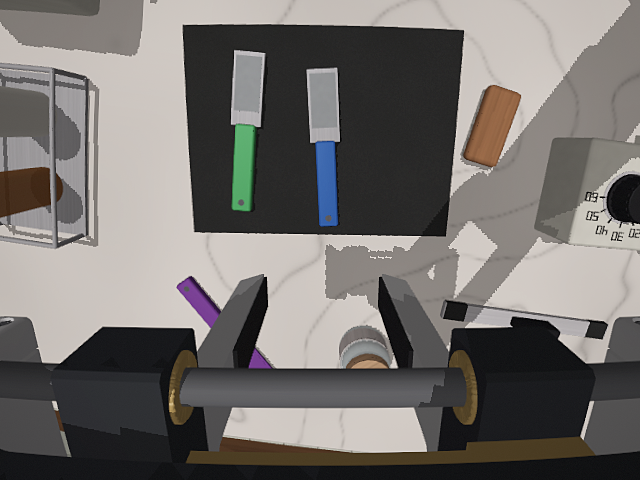

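>>> drive_tool([
  [[0,0,-0.05,3.7,0.5,4,60],[0,0,-0.05,3.7,0.5,9,60],[0,0,-0.05,3.7,0.5,14,60],[0,0,-0.05,3.7,0.5,19,60],[0,0,-0.05,3.7,0.5,23,60],[0,0,-0.05,3.7,0.5,26,60],[0,0,-0.05,3.7,0.5,28,60],[0,0,-0.05,3.7,0.5,29.3,60],[0,0,-0.05,3.7,0.5,29.3,60],[0,0,-0.05,3.7,0.5,29.3,60],[0,0,-0.05,3.7,0.5,29.3,60],[0,0,-0.05,3.7,0.5,29.3,10],[0,0,-0.05,3.7,0.5,29.3,10],[0,0,-0.05,3.7,0.5,29.3,10],[0,0,-0.05,3.7,0.5,29.3,10],[0,0,-0.05,3.7,0.5,29.3,10],[0,0,-0.05,3.7,0.5,29.3,10]],
])

```text
time: 17.55
tool_pos: [0.5234, -0.2886, 0.0074]
ee_rot: [-3.141, 0.003, -2.948]
wrist_force: [-0.3, -0.3, 0.5]
width: 0.0234
```

Run:
```python
from h import *
s,ob,P,z,T=look("w13.png"); held(T,z)
p,Rt=ins(2,.06,[.1215,.0,-.0035]); print(delta(p,Rt))
```

```text
tcp [ 0.5234 -0.2886  0.0074] F [0.4 0.2 0.3] w 0.0238 q [-0.6   0.31  1.52  0.    1.32 -2.36]
tip x 0.1347
0.05 ymid 0.0 w 60.0 ztop -5.4
0.08 ymid -0.0 w 59.9 ztop -5.7
0.11 ymid -0.0 w 59.9 ztop -5.7
(array([ 0.035, -0.52 ,  0.13 ]), array([-23.39,  51.58, -16.58]))
```

View pics/w13.png

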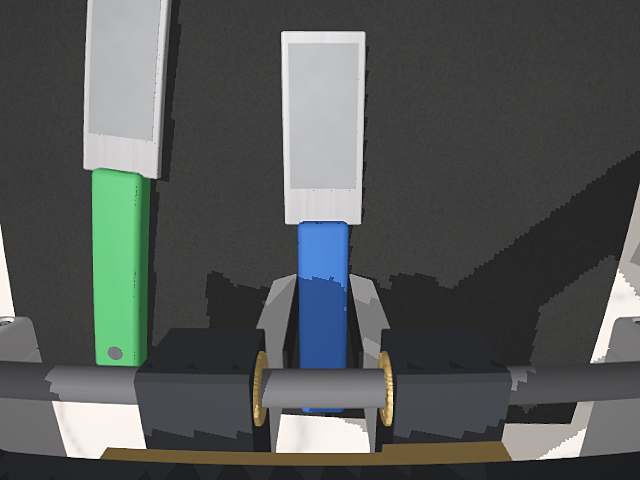

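>>> drive_tool([
  [[0,0,0,0,0,-2,10],[0,0,0,0,0,-6,10],[0,0,0,0,0,-11,10],[0,0,0,0,0,-16,10],[0,0,0,0,0,-21,10],[0,0,0,-3,3,-24,10],[0,0,0,-6,7,-25,10],[0,0,0.05,-9,11,-25,10],[0,0,0.1,-12,15,-25,10],[0,0,0.13,-15,19,-25,10],[0,0,0.13,-17,23,-25,10],[0,0,0.13,-19,27,-25,10],[0,-0.1,0.13,-21,31,-25,10],[0,-0.2,0.13,-23,35,-25,10],[0.01,-0.3,0.13,-23.4,39,-25,10],[0.02,-0.4,0.13,-23.4,43,-23,10],[0.03,-0.5,0.13,-23.4,47,-21,10],[0.035,-0.52,0.13,-23.4,51,-18,10],[0.035,-0.52,0.13,-23.4,51.5,-16.6,10],[0.035,-0.52,0.13,-23.4,51.5,-16.6,10]],
])

```text
time: 19.6
tool_pos: [0.6504, 0.2623, 0.1685]
ee_rot: [-3.138, 0.515, -3.077]
wrist_force: [0.9, -0.1, -1.4]
width: 0.0237
```

Run:
```python
from h import *
settle(16)
s,ob,P,z,T=look("w14.png"); held(T,z)
p,Rt=ins(2,.012,[.1215,.0003,-.0032]); print(delta(p,Rt))
```

```text
tcp [0.6533 0.2618 0.1739] F [-0.4  0.3 -0.9] w 0.0234 q [ 0.38  0.09  1.52 -0.18  1.03 -1.2 ]
tip x 0.1212
0.05 ymid 0.6 w 36.1 ztop -6.5
0.08 ymid 0.3 w 36.1 ztop -6.7
0.11 ymid 0.5 w 36.1 ztop -6.7
(array([-0.,  0., -0.]), array([ 4.82,  0.04, -0.02]))
```

View pics/w14.png

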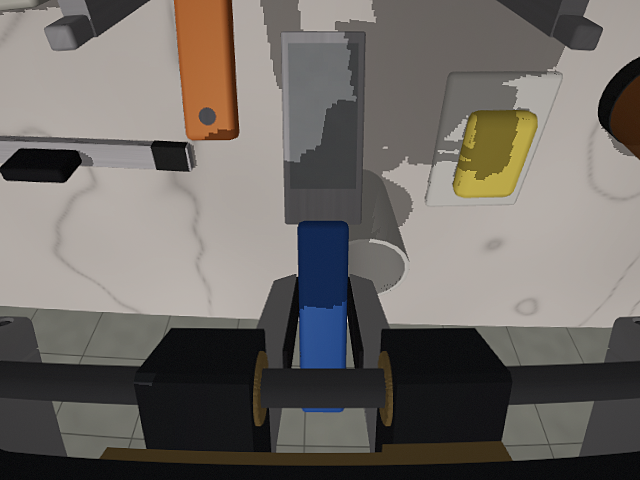

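>>> drive_tool([
  [[0,0,0,2,0,0,10],[0,0,0,3.5,0,0,10],[0,0,0,4.8,0,0,10],[0,0,0,4.8,0,0,10],[0,0,0,4.8,0,0,10],[0,0,0,4.8,0,0,10],[0,0,0,4.8,0,0,10],[0,0,0,4.8,0,0,10],[0,0,0,4.8,0,0,10],[0,0,0,4.8,0,0,10]],
])

```text
time: 21.45
tool_pos: [0.612, 0.2592, 0.15]
ee_rot: [-3.141, 0.524, -3.081]
wrist_force: [-0.3, -0.3, -1.6]
width: 0.0235
```

Run:
```python
from h import *
s,ob,P,z,T=look("w15.png"); held(T,z)
p,Rt=ins(2,-.082,[.1215,.0003,-.0034]); print(delta(p,Rt))
im=cv2.resize(s["img"][:80,200:],None,fx=1.8,fy=3.6,interpolation=cv2.INTER_CUBIC)
for k in (1,2,3):
    c=proj(s,slotcorners(k)); print(k,c.round(0).tolist())
    for p in c: cv2.circle(im,(int((p[0]-200)*1.8),int(p[1]*3.6)),2,(0,0,255),-1)
cv2.imwrite("pics/w15c.png",im)
```

```text
tcp [0.6119 0.2592 0.1499] F [ 0.2  0.9 -1.3] w 0.0235 q [ 0.4   0.03  1.64 -0.2   0.99 -1.16]
tip x 0.1347
0.05 ymid 0.6 w 36.0 ztop -6.5
0.08 ymid 0.4 w 36.1 ztop -6.7
0.11 ymid 0.5 w 36.1 ztop -6.7
(array([-0.,  0., -0.]), array([ 9.43,  0.04, -0.01]))
1 [[154.0, 10.0], [249.0, 7.0], [244.0, -2.0], [143.0, 1.0]]
2 [[274.0, 6.0], [372.0, 6.0], [376.0, -3.0], [271.0, -3.0]]
3 [[397.0, 7.0], [493.0, 10.0], [504.0, 1.0], [402.0, -2.0]]
```

View pics/w15c.png

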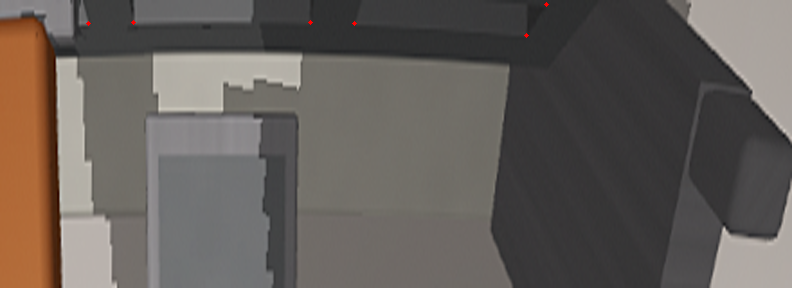

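>>> drive_tool([
  [[0,0,0,0.7,0,0.05,10],[0,0,0,1.4,0,0.05,10],[0,0,0,2.1,0,0.05,10],[0,0,0,2.8,0,0.05,10],[0,0,0,3.5,0,0.05,10],[0,0,0,4.2,0,0.05,10],[0,0,0,5,0,0.05,10],[0,0,0,5.8,0,0.05,10],[0,0,0,6.6,0,0.05,10],[0,0,0,7.4,0,0.05,10],[0,0,0,8.2,0,0.05,10],[0,0,0,8.8,0,0.05,10],[0,0,0,9.2,0,0.05,10],[0,0,0,9.5,0,0.05,10],[0,0,0,9.7,0,0.05,10],[0,0,0,9.7,0,0.05,10],[0,0,0,9.7,0,0.05,10],[0,0,0,9.7,0,0.05,10]],
])

```text
time: 23.3
tool_pos: [0.5301, 0.2544, 0.1028]
ee_rot: [3.141, 0.528, -3.081]
wrist_force: [4.8, -0.5, -1.2]
width: 0.0239
```

Run:
```python
from h import *
s,ob,P,z,T=look("w16.png")
p,Rt=ins(2,-.082,[.1215,.0003,-.0034]); print(delta(p,Rt))
```

```text
tcp [0.5301 0.2544 0.1028] F [ 4.9 -0.4 -0.1] w 0.0234 q [ 0.47 -0.1   1.86 -0.26  0.91 -1.05]
(array([ 0.   ,  0.005, -0.   ]), array([-0.02,  0.03,  0.01]))
```

View pics/w16.png

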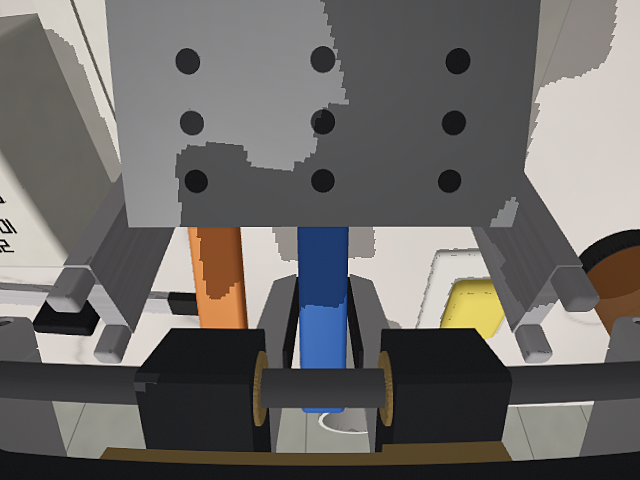

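>>> drive_tool([
  [[0,0,0,0.2,0,0,10],[0,0,0,0.2,0,0,10],[0,0,0,0,0,0,40],[0,0,0,0,0,0,40],[0,0,0,0,0,0,40],[0,0,0,0,0,0,40],[0,0,0,0,0,0,40],[0,0,0,0,0,-2,40],[0,0,0,0,0,-5,40],[0,0,0,0,0,-9,40],[0,0,0,0,0,-9,40],[0,0,0,0,0,-9,40],[0,0,0,0,0,-9,40],[0,0,0,0,0,-9,40]],
])

```text
time: 24.75
tool_pos: [0.4844, 0.2511, 0.1782]
ee_rot: [-3.14, 0.525, -3.081]
wrist_force: [0.6, -0.6, 0.0]
width: 0.0377
```

Run:
```python
from h import *
s,ob,P,z,T=look("w17.png")
print(delta([.56,-.37,.30],down(np.radians(183))))
```

```text
tcp [0.4845 0.2511 0.1784] F [-0.3  0.7 -0.3] w 0.0377 q [ 0.52 -0.25  1.83 -0.25  1.09 -1.05]
(array([0.001, 0.525, 0.008]), array([ -9.35, -62.47,  -8.57]))
```

View pics/w17.png

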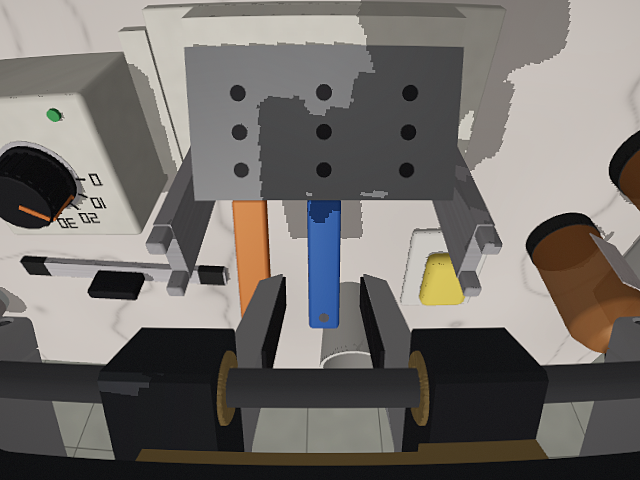

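>>> drive_tool([
  [[0,0,0,0,0,-5,60],[0,0,0,0,-3,-9.5,60],[0,0.1,0,-2,-8,-9.5,60],[0,0.2,0,-4,-13,-9.5,60],[0,0.3,0,-6,-18,-9.5,60],[0,0.4,0,-8,-23,-9.5,60],[0,0.5,0,-9.4,-28,-9.5,60],[0,0.52,0,-9.4,-33,-9.5,60],[0,0.52,0,-9.4,-38,-9.5,60],[0,0.52,0,-9.4,-43,-9.5,60],[0,0.52,0,-9.4,-48,-9.5,60],[0,0.525,0,-9.4,-53,-9,60],[0,0.525,0,-9.4,-58,-8.5,60],[0,0.525,0,-9.4,-62.5,-8.5,60],[0,0.525,0,-9.4,-62.5,-8.5,60],[0,0.525,0,-9.4,-62.5,-8.5,60],[0,0.525,0,-9.4,-62.5,-8.5,60]],
])

```text
time: 26.5
tool_pos: [0.561, -0.3694, 0.2991]
ee_rot: [3.141, -0.001, -3.081]
wrist_force: [-0.9, 0.6, 0.6]
width: 0.0566
```

Run:
```python
from h import *
settle()
s=shot("wrist","w18.png"); ob=robot.get_obs(); print(ob["tool_pos"])
for k in 'b':
    for o in paddle(s,k):
        print(o); a=np.radians(o[4]); g=o[2]-.0125*np.array([np.cos(a),np.sin(a)])
        print(g,delta([*g,.0065],down(np.pi+a)))
```

```text
[ 0.56096241 -0.36955045  0.30018478]
('b', array([307., 176.]), array([ 0.5308, -0.3896]), array([0.1029, 0.0232]), np.float64(2.54))
[ 0.51831228 -0.39015396] (array([-0.001,  0.001,  0.017]), array([ 4.4 , -1.75, 29.37]))
```

View pics/w18.png

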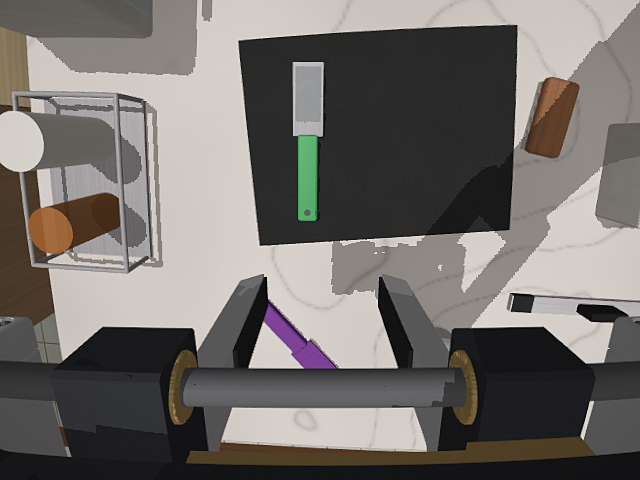

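>>> drive_tool([
  [[0,0,0.02,4.4,-1.7,4,60],[0,0,0.02,4.4,-1.7,9,60],[0,0,0.02,4.4,-1.7,14,60],[0,0,0.02,4.4,-1.7,19,60],[0,0,0.02,4.4,-1.7,23,60],[0,0,0.02,4.4,-1.7,26,60],[0,0,0.02,4.4,-1.7,28,60],[0,0,0.02,4.4,-1.7,29.3,60],[0,0,0.02,4.4,-1.7,29.3,60],[0,0,0.02,4.4,-1.7,29.3,60],[0,0,0.02,4.4,-1.7,29.3,60],[0,0,0.02,4.4,-1.7,29.3,10],[0,0,0.02,4.4,-1.7,29.3,10],[0,0,0.02,4.4,-1.7,29.3,10],[0,0,0.02,4.4,-1.7,29.3,10],[0,0,0.02,4.4,-1.7,29.3,10],[0,0,0.02,4.4,-1.7,29.3,10]],
])

```text
time: 28.65
tool_pos: [0.5183, -0.3898, 0.0073]
ee_rot: [-3.14, 0.001, -3.1]
wrist_force: [-0.9, -0.8, -0.1]
width: 0.0236
```

Run:
```python
from h import *
s,ob,P,z,T=look("w19.png"); held(T,z)
p,Rt=ins(3,.06,[.1215,.0,-.0035]); print(delta(p,Rt))
```

```text
tcp [ 0.5183 -0.3898  0.0073] F [0.2 0.4 1.7] w 0.0236 q [-0.73  0.41  1.38 -0.    1.35 -2.34]
tip x 0.1347
0.05 ymid 0.0 w 59.9 ztop -5.4
0.08 ymid -0.0 w 59.9 ztop -5.6
0.11 ymid -0.0 w 59.9 ztop -5.5
(array([-0.007, -0.523, -0.019]), array([-16.06,  69.99, -16.75]))
```

View pics/w19.png

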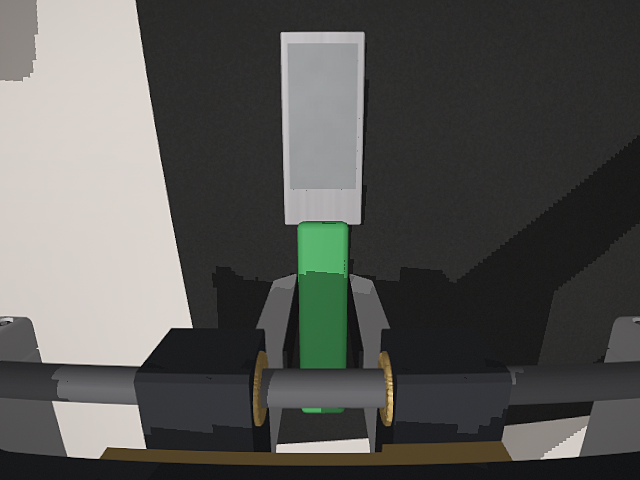

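Run:
```python
from h import *
s=robot.snapshot("scene"); P,z=depthpts(s)
m=(z>0)&(P[...,0]>.3)&(P[...,1]>.38)&(P[...,1]<.6)&(P[...,2]>.03)&(P[...,0]<.8)
Q=P[m]; H=np.zeros((50,25))
for lo in (.03,.08,.12,.16,.19):
    q=Q[(Q[:,2]>lo)&(Q[:,2]<lo+.04)]
    k=((q[:,:2]-[.3,.38])/.02).astype(int); 
    print(lo,"min y by x-bin:",{round(.3+.02*i,2):q[k[:,0]==i][:,1].min().round(3) for i in np.unique(k[:,0])})
```

```text
0.03 min y by x-bin: {np.float64(0.46): np.float64(0.528), np.float64(0.48): np.float64(0.525), np.float64(0.5): np.float64(0.525), np.float64(0.52): np.float64(0.537), np.float64(0.58): np.float64(0.488), np.float64(0.6): np.float64(0.488), np.float64(0.62): np.float64(0.381), np.float64(0.64): np.float64(0.38), np.float64(0.66): np.float64(0.38), np.float64(0.68): np.float64(0.381)}
0.08 min y by x-bin: {np.float64(0.44): np.float64(0.537), np.float64(0.46): np.float64(0.529), np.float64(0.48): np.float64(0.524), np.float64(0.5): np.float64(0.526), np.float64(0.52): np.float64(0.535), np.float64(0.56): np.float64(0.5), np.float64(0.58): np.float64(0.488), np.float64(0.6): np.float64(0.487), np.float64(0.62): np.float64(0.493)}
0.12 min y by x-bin: {np.float64(0.46): np.float64(0.535), np.float64(0.48): np.float64(0.529), np.float64(0.5): np.float64(0.531), np.float64(0.52): np.float64(0.55), np.float64(0.56): np.float64(0.503), np.float64(0.58): np.float64(0.489), np.float64(0.6): np.float64(0.493), np.float64(0.62): np.float64(0.497)}
0.16 min y by x-bin: {np.float64(0.44): np.float64(0.554), np.float64(0.46): np.float64(0.554), np.float64(0.48): np.float64(0.544), np.float64(0.5): np.float64(0.545), np.float64(0.54): np.float64(0.537), np.float64(0.56): np.float64(0.53), np.float64(0.58): np.float64(0.506), np.float64(0.6): np.float64(0.505), np.float64(0.62): np.float64(0.514)}
0.19 min y by x-bin: {np.float64(0.44): np.float64(0.557), np.float64(0.46): np.float64(0.554), np.float64(0.48): np.float64(0.546), np.float64(0.5): np.float64(0.547), np.float64(0.56): np.float64(0.531), np.float64(0.58): np.float64(0.514), np.float64(0.6): np.float64(0.508), np.float64(0.62): np.float64(0.522)}
```

Pumps start at y ≥ 0.487, which leaves plenty of clearance.

>>> drive_tool([
  [[0,0,0,0,0,-2,10],[0,0,0,0,0,-6,10],[0,0,0,0,0,-11,10],[0,0,0,0,0,-16,10],[0,0,0,0,0,-21,10],[0,0,0,-2,4,-24,10],[0,0,0,-4,8,-25,10],[0,0,0,-6,12,-25,10],[0,0,0,-8,16,-25,10],[0,0,0,-10,20,-25,10],[0,0,0,-12,24,-25,10],[0,0,0,-14,29,-25,10],[0,0,0,-16,34,-25,10],[0,0,0,-16,39,-25,10],[0,-0.1,0,-16,44,-25,10],[0,-0.2,-0.01,-16,49,-25,10],[0,-0.3,-0.02,-16,54,-25,10],[0,-0.4,-0.02,-16,59,-23,10],[0,-0.5,-0.02,-16,64,-20,10],[0,-0.52,-0.02,-16,68,-18,10]],
])

```text
time: 30.75
tool_pos: [0.6458, 0.2856, 0.1879]
ee_rot: [-3.132, 0.516, -3.075]
wrist_force: [-0.7, -0.5, -2.0]
width: 0.0234
```

Run:
```python
from h import *
settle(14)
s,ob,P,z,T=look("w20.png"); held(T,z)
p,Rt=ins(3,.012,[.1215,.0003,-.0036]); print(delta(p,Rt))
```

```text
tcp [0.6508 0.2841 0.1927] F [ 0.1 -0.  -1.2] w 0.0235 q [ 0.42  0.11  1.47 -0.21  1.09 -1.16]
tip x 0.1341
0.05 ymid 0.1 w 36.1 ztop -6.5
0.08 ymid 0.1 w 36.4 ztop -6.7
0.11 ymid -5.7 w 47.8 ztop -6.6
(array([-0.007, -0.003,  0.002]), array([5.65, 3.22, 1.7 ]))
```

View pics/w20.png

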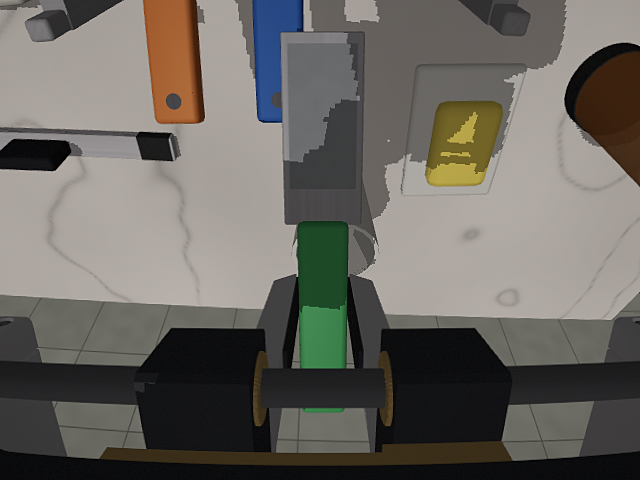

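>>> drive_tool([
  [[0,0,0,0,1.6,0,10],[0,0,0,0,3.2,0,10],[-0.007,-0.003,0.002,0,3.2,0,10],[-0.007,-0.003,0.002,1,3.2,1,10],[-0.007,-0.003,0.002,2,3.2,1.7,10],[-0.007,-0.003,0.002,3.5,3.2,1.7,10],[-0.007,-0.003,0.002,4.5,3.2,1.7,10],[-0.007,-0.003,0.002,5.6,3.2,1.7,10],[-0.007,-0.003,0.002,5.6,3.2,1.7,10],[-0.007,-0.003,0.002,5.6,3.2,1.7,10],[-0.007,-0.003,0.002,5.6,3.2,1.7,10],[-0.007,-0.003,0.002,5.6,3.2,1.7,10],[-0.007,-0.003,0.002,5.6,3.2,1.7,10],[-0.007,-0.003,0.002,5.6,3.2,1.7,10],[-0.007,-0.003,0.002,5.6,3.2,1.7,10]],
])

```text
time: 33.0
tool_pos: [0.609, 0.3133, 0.1499]
ee_rot: [3.141, 0.524, -3.081]
wrist_force: [-0.7, 0.4, -1.1]
width: 0.024
```

Run:
```python
from h import *
s,ob,P,z,T=look("w21.png"); held(T,z)
p,Rt=ins(3,-.082,[.1215,.0003,-.0036]); print(delta(p,Rt))
im=cv2.resize(s["img"][:80,200:],None,fx=1.8,fy=3.6,interpolation=cv2.INTER_CUBIC)
for k in (1,2,3):
    c=proj(s,slotcorners(k)); print(k,c.round(0).tolist())
    for p in c: cv2.circle(im,(int((p[0]-200)*1.8),int(p[1]*3.6)),2,(0,0,255),-1)
cv2.imwrite("pics/w21c.png",im)
```

```text
tcp [0.609  0.3134 0.1499] F [ 0.5  0.1 -0.5] w 0.0241 q [ 0.5   0.08  1.58 -0.25  1.01 -1.05]
tip x 0.1348
0.05 ymid 0.3 w 35.9 ztop -6.5
0.08 ymid 0.2 w 36.5 ztop -6.6
0.11 ymid 0.2 w 36.0 ztop -6.6
(array([ 0.,  0., -0.]), array([ 9.46,  0.02, -0.01]))
1 [[41.0, 16.0], [129.0, 10.0], [117.0, 2.0], [24.0, 9.0]]
2 [[153.0, 9.0], [249.0, 6.0], [244.0, -3.0], [142.0, 0.0]]
3 [[274.0, 5.0], [372.0, 5.0], [375.0, -4.0], [270.0, -4.0]]
```

View pics/w21c.png

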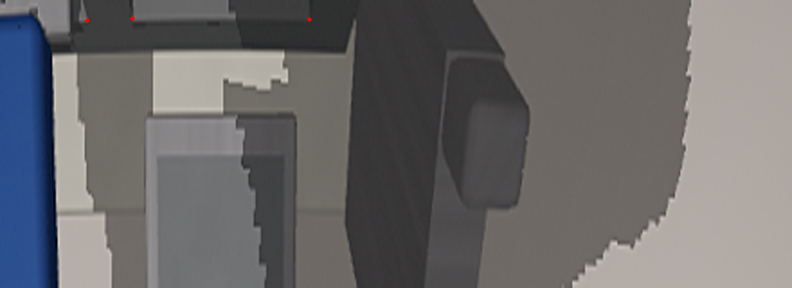

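>>> drive_tool([
  [[0,0,0,0.7,0,0.05,10],[0,0,0,1.4,0,0.05,10],[0,0,0,2.1,0,0.05,10],[0,0,0,2.8,0,0.05,10],[0,0,0,3.5,0,0.05,10],[0,0,0,4.2,0,0.05,10],[0,0,0,5,0,0.05,10],[0,0,0,5.8,0,0.05,10],[0,0,0,6.6,0,0.05,10],[0,0,0,7.4,0,0.05,10],[0,0,0,8.2,0,0.05,10],[0,0,0,8.8,0,0.05,10],[0,0,0,9.2,0,0.05,10],[0,0,0,9.5,0,0.05,10],[0,0,0,9.7,0,0.05,10],[0,0,0,9.8,0,0.05,10],[0,0,0,9.8,0,0.05,10],[0,0,0,9.8,0,0.05,10]],
])

```text
time: 34.85
tool_pos: [0.5268, 0.3085, 0.1027]
ee_rot: [3.14, 0.529, -3.081]
wrist_force: [4.7, -1.2, -1.5]
width: 0.0236
```

Run:
```python
from h import *
s,ob,P,z,T=look("w22.png")
p,Rt=ins(3,-.082,[.1215,.0003,-.0036]); print(delta(p,Rt))
```

```text
tcp [0.5268 0.3085 0.1026] F [ 5.4  0.1 -0.9] w 0.0236 q [ 0.58 -0.03  1.8  -0.32  0.93 -0.92]
(array([ 0.001,  0.006, -0.   ]), array([-0.03,  0.01,  0.02]))
```

View pics/w22.png

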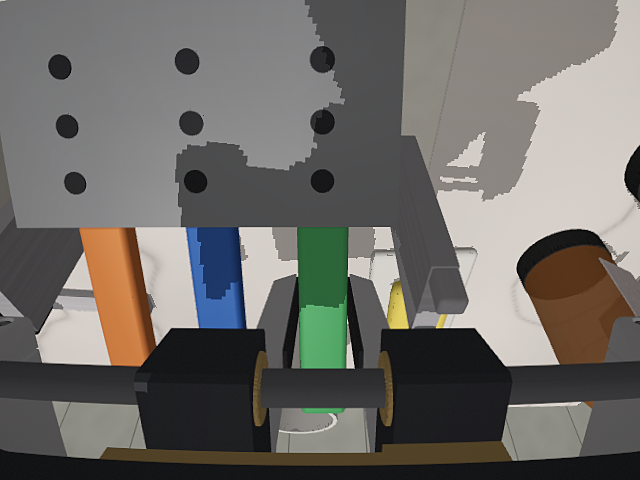

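>>> drive_tool([
  [[0,0,0,0.2,0,0,10],[0,0,0,0.2,0,0,10],[0,0,0,0,0,0,40],[0,0,0,0,0,0,40],[0,0,0,0,0,0,40],[0,0,0,0,0,0,40],[0,0,0,0,0,0,40],[0,0,0,0,0,-2,40],[0,0,0,0,0,-5,40],[0,0,0,0,0,-9,40],[0,0,0,0,0,-13,40],[0,0,0,0,0,-15,40],[0,0,0,0,0,-15,40],[0,0,0,0,0,-15,40],[0,0,0,0,0,-15,40]],
])

```text
time: 36.4
tool_pos: [0.4509, 0.3031, 0.2296]
ee_rot: [-3.141, 0.526, -3.08]
wrist_force: [0.3, 0.2, -0.1]
width: 0.0376
```

Run:
```python
from h import *
settle()
s,ob,P,z,T=look("w23.png")
```

```text
tcp [0.4513 0.3037 0.2319] F [-0.5 -0.2  0.5] w 0.0375 q [ 0.68 -0.25  1.72 -0.31  1.23 -0.92]
```

View pics/w23.png

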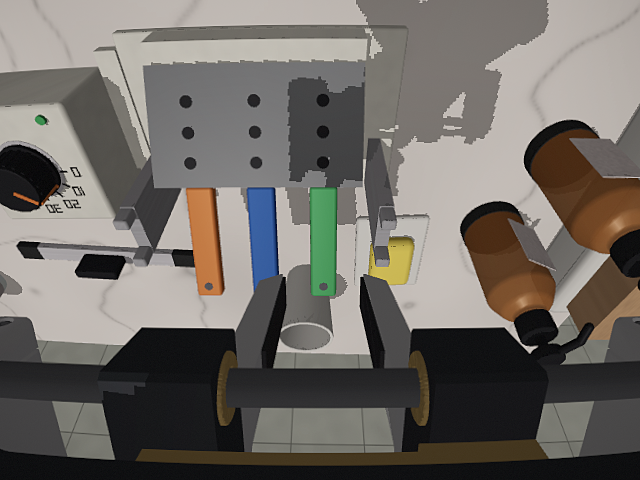

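Run:
```python
from h import *
print(delta([.66,-.05,.28],down(np.radians(92))))
```

```text
(array([0.422, 0.41 , 1.556]), array([-18.56, -36.57,   5.23]))
```

>>> drive_tool([
  [[0,0,0,0,0,-4,60],[0.03,0.03,0.12,0,0,-8,60],[0.07,0.07,0.25,-2,-3,-8,60],[0.1,0.1,0.38,-4,-7,-6,60],[0.14,0.14,0.5,-6,-11,-5,60],[0.17,0.17,0.63,-8,-15,-3,60],[0.2,0.2,0.76,-10,-19,-1,60],[0.24,0.23,0.89,-12,-23,0,60],[0.27,0.27,1.02,-14,-27,2,60],[0.31,0.3,1.15,-16,-31,4,60],[0.34,0.33,1.28,-18,-35,5,60],[0.38,0.37,1.4,-18.6,-36.6,5.2,60],[0.42,0.41,1.55,-18.6,-36.6,5.2,60],[0.42,0.41,1.556,-18.6,-36.6,5.2,60],[0.42,0.41,1.556,-18.6,-36.6,5.2,60],[0.42,0.41,1.556,-18.6,-36.6,5.2,60]],
])

```text
time: 38.45
tool_pos: [0.6599, -0.0495, 0.2809]
ee_rot: [3.139, -0.001, 1.609]
wrist_force: [1.0, -0.3, 0.6]
width: 0.0565
```

Run:
```python
from h import *
settle(12)
s,ob,P,z,T=look("w24.png"); print(ob["ee_rot"])
m=(z>0)&(P[...,0]>.6)&(P[...,0]<.76)&(P[...,1]>-.12)&(P[...,1]<.18)
G=P[m&(P[...,2]>.036)&(P[...,2]<.05)]; r=cv2.minAreaRect(G[:,:2].astype(np.float32)); print("grip",np.round(r[0],4),np.round(r[1],4),r[2],np.median(G[:,2]))
G=P[m&(P[...,2]>.006)&(P[...,2]<.0135)]; r=cv2.minAreaRect(G[:,:2].astype(np.float32)); print("bar",np.round(r[0],4),np.round(r[1],4),r[2],np.median(G[:,2]))
```

```text
tcp [ 0.6601 -0.0503  0.2804] F [ 0.4  0.2 -0.1] w 0.0566 q [-0.16  0.35  0.92  0.    1.88 -0.2 ]
[ 3.14036964e+00 -1.47776577e-03  1.60634356e+00]
grip [0.6841 0.022 ] [0.0553 0.0142] 89.14981079101562 0.04323556134638007
bar [0.6841 0.022 ] [0.2503 0.0245] 89.29328918457031 0.009529395031712767
```

View pics/w24.png

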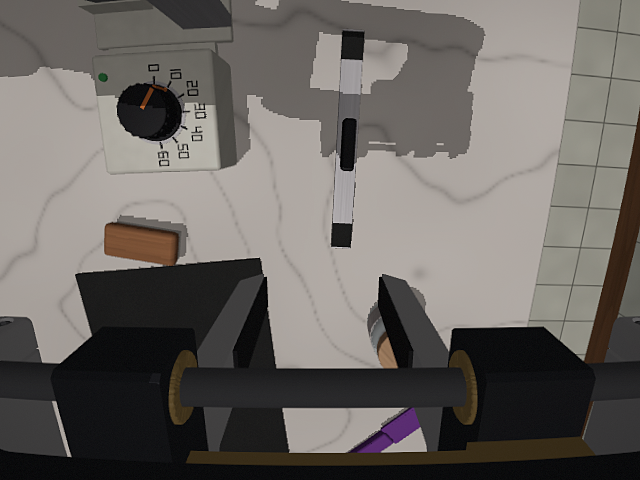

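Run:
```python
from h import *
print(delta([.6841,.022,.018],down(np.radians(89.2))))
```

```text
(array([ 0.001, -0.002,  0.05 ]), array([ 7.1 ,  2.62, 26.25]))
```

>>> drive_tool([
  [[0,0,0.05,3.5,2.6,2,60],[0,0,0.05,7.1,2.6,5,60],[0,0,0.05,7.1,2.6,10,60],[0,0,0.05,7.1,2.6,15,60],[0,0,0.05,7.1,2.6,19,60],[0,0,0.05,7.1,2.6,22,60],[0,0,0.05,7.1,2.6,24.5,60],[0,0,0.05,7.1,2.6,26.2,60],[0,0,0.05,7.1,2.6,26.2,60],[0,0,0.05,7.1,2.6,26.2,60],[0,0,0.05,7.1,2.6,26.2,60],[0,0,0.05,7.1,2.6,26.2,5],[0,0,0.05,7.1,2.6,26.2,5],[0,0,0.05,7.1,2.6,26.2,5],[0,0,0.05,7.1,2.6,26.2,5],[0,0,0.05,7.1,2.6,26.2,5],[0,0,0.05,7.1,2.6,26.2,5],[0,0,0.05,7.1,2.6,26.2,5],[0,0,0.05,7.1,2.6,26.2,5]],
])

```text
time: 41.0
tool_pos: [0.6842, 0.022, 0.0186]
ee_rot: [3.14, -0.002, 1.556]
wrist_force: [0.6, -0.3, -0.2]
width: 0.014
```

Run:
```python
from h import *
s,ob,P,z,T=look("w25.png")
m=(z>0)&(T[...,2]<.012)&(T[...,2]>.003)&(T[...,0]>.04)&(T[...,0]<.2)&(abs(T[...,1])<.03); Q=T[m]
print(len(Q),"xmax",np.percentile(Q[:,0],99.5),"z",np.median(Q[:,2]))
for lo in (.05,.07,.09,.11):
    q=Q[(Q[:,0]>lo)&(Q[:,0]<lo+.01)]; print(lo,q[:,1].min().round(4),q[:,1].max().round(4))
```

```text
tcp [0.6842 0.022  0.0186] F [ 1.4 -0.6 -0.4] w 0.0142 q [-0.05  0.48  1.26  0.    1.4  -0.04]
9143 xmax 0.12439398542541659 z 0.009041356816808016
0.05 -0.0131 0.0104
0.07 -0.0133 0.0106
0.09 -0.0135 0.0107
0.11 -0.0133 0.0109
```

View pics/w25.png

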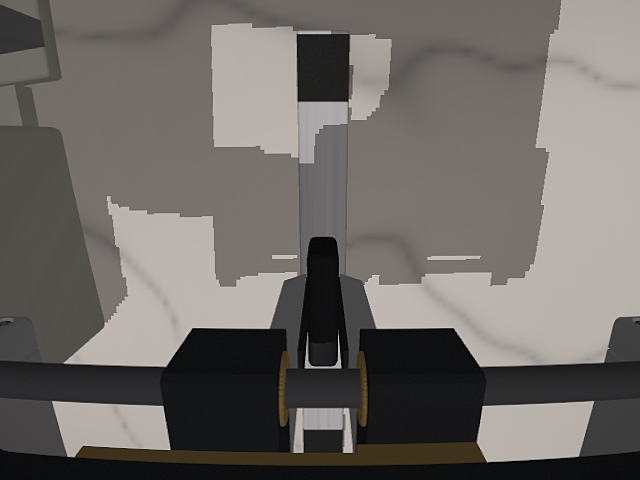

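Run:
```python
from h import *
print(delta([.5178,.254,.118+.0186+.05],down(np.radians(93.5))))
```

```text
(array([ 0.002, -0.002, -0.076]), array([ 22.99, -16.94, -16.79]))
```

>>> drive_tool([
  [[0,0,0,0,0,-2,5],[0,0,0,0,0,-5,5],[0,0,0,0,0,-10,5],[0,0,0,0,0,-15,5],[0,0,0,0,0,-20,5],[0,0,-0.07,2,-2,-23,5],[0,0,-0.076,5,-4,-23,5],[0,0,-0.076,8,-6,-23,5],[0,0,-0.076,11,-8,-23,5],[0,0,-0.076,14,-10,-23,5],[0,0,-0.076,17,-12,-23,5],[0,0,-0.076,20,-15,-23,5],[0,0,-0.076,23,-17,-23,5],[0,0,-0.076,23,-17,-20,5],[0,0,-0.076,23,-17,-16.8,5],[0,0,-0.076,23,-17,-16.8,5],[0,0,-0.076,23,-17,-16.8,5],[0,0,-0.076,23,-17,-16.8,5],[0,0,-0.076,23,-17,-16.8,5]],
])

```text
time: 42.95
tool_pos: [0.5184, 0.2543, 0.189]
ee_rot: [3.136, -0.003, 1.632]
wrist_force: [0.6, -0.4, -2.5]
width: 0.0138
```

Run:
```python
from h import *
settle(10)
s,ob,P,z,T=look("w26.png")
m=(z>0)&(T[...,2]<.014)&(T[...,2]>.001)&(T[...,0]>.04)&(T[...,0]<.2)&(abs(T[...,1])<.03); Q=T[m]
print(len(Q),"xmax",np.percentile(Q[:,0],99.5),"z",np.median(Q[:,2]), delta([.5178,.254,.118+.0186],down(np.radians(93.5))))
for lo in (.05,.07,.09,.11):
    q=Q[(Q[:,0]>lo)&(Q[:,0]<lo+.01)]; print(lo,q[:,1].min().round(4),q[:,1].max().round(4))
m=(z>0)&(P[...,1]>.34)&(P[...,1]<.375)&(P[...,2]>.128)&(P[...,2]<.14)&(P[...,0]>.47)&(P[...,0]<.56); F=P[m]
if len(F): print("fork",len(F),cv2.minAreaRect(F[:,:2].astype(np.float32)))
print(Rpy(ob["ee_rot"]).as_matrix().round(3))
sd=shot("side","s2.png"); cv2.imwrite("pics/s2c.png",cv2.resize(sd["img"][100:300,240:460],None,fx=3,fy=3,interpolation=cv2.INTER_CUBIC))
```

```text
tcp [0.5172 0.2541 0.1866] F [ 0.2  0.2 -2.3] w 0.0134 q [0.36 0.15 1.34 0.   1.65 0.3 ]
9150 xmax 0.1245001765631485 z 0.008979563618283844 (array([ 0.002, -0.001,  0.   ]), array([-0.02,  0.05,  5.  ]))
0.05 -0.0131 0.0104
0.07 -0.0133 0.0107
0.09 -0.0135 0.0108
0.11 -0.0132 0.011
fork 734 ((0.5120790600776672, 0.35882875323295593), (0.05363032966852188, 0.01255884300917387), 3.6118946075439453)
[[-0.061  0.998  0.002]
 [ 0.998  0.061  0.002]
 [ 0.001  0.002 -1.   ]]
```

View pics/w26.png

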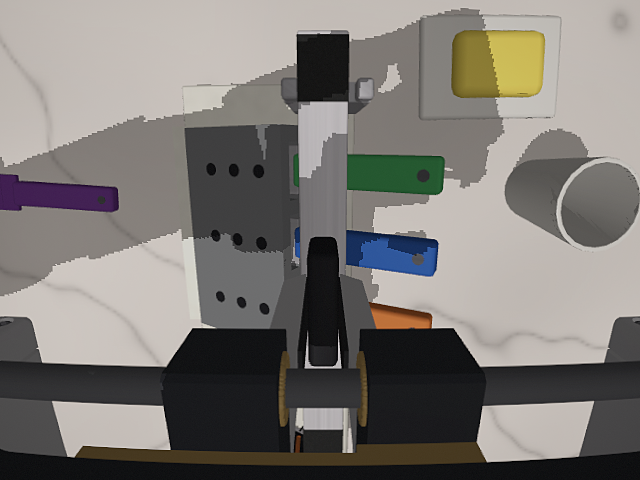

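View pics/s2c.png

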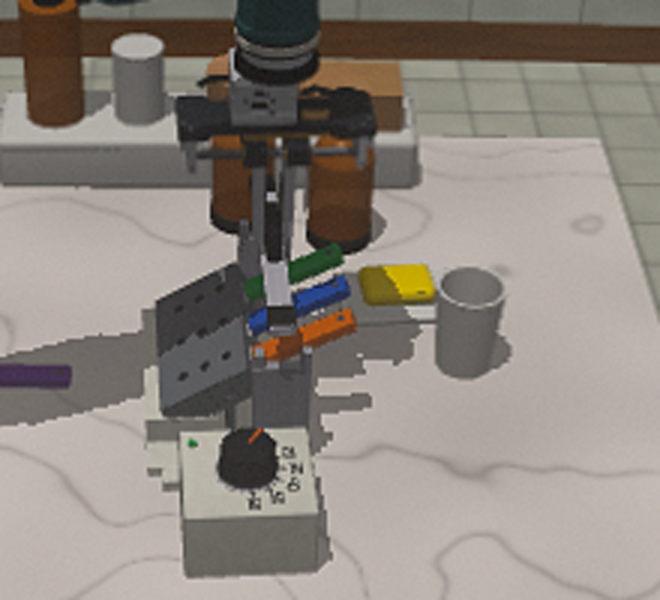

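>>> drive_tool([
  [[0,0,0,0,0.2,0,5],[0,0,0,0,0.2,1,5],[0,0,0,0,0.2,2,5],[0,0,0,0,0.2,3,5],[0,0,0,0,0.2,3.7,5],[0,0,0,0,0.2,4.3,5],[0,0,0,0,0.2,4.7,5],[0,0,0,0,0.2,4.9,5],[0,0,0,0,0.2,4.9,5],[0,0,0,0,0.2,4.9,5],[0,0,0,0,0.2,4.9,5],[0,0,0,0,0.2,4.9,5]],
])

```text
time: 44.75
tool_pos: [0.5194, 0.2544, 0.138]
ee_rot: [3.139, -0.002, 1.632]
wrist_force: [0.6, -0.7, -2.1]
width: 0.014
```

Run:
```python
from h import *
s,ob,P,z,T=look("w27.png"); print(delta([.5178,.254,.118+.0186],down(np.radians(93.5))))
sd=shot("side","s3.png"); cv2.imwrite("pics/s3c.png",cv2.resize(sd["img"][100:300,240:460],None,fx=3,fy=3,interpolation=cv2.INTER_CUBIC))
```

```text
tcp [0.5194 0.2544 0.1379] F [ 0.1  0.7 -2.5] w 0.0138 q [0.36 0.17 1.41 0.   1.56 0.3 ]
(array([ 0.002, -0.002,  0.   ]), array([-0.03, -0.16,  0.13]))
```

View pics/w27.png

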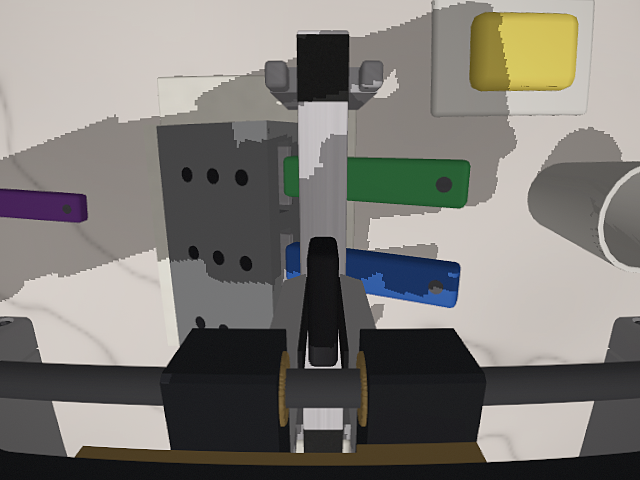

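View pics/s3c.png

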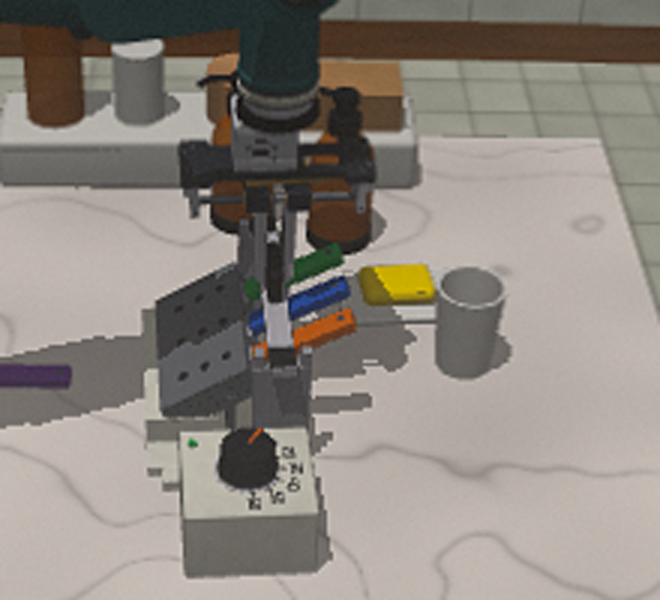

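>>> drive_tool([
  [[0,0,0,0,0,0.1,5],[0,0,0,0,0,0.2,5],[0,0,0,0,0,0.25,5],[0,0,0,0,0,0.25,5],[0,0,0,0,0,0.25,5],[0,0,0,0,0,0.25,5]],
])

```text
time: 45.45
tool_pos: [0.5195, 0.2544, 0.1365]
ee_rot: [3.139, -0.002, 1.632]
wrist_force: [-1.8, -1.5, 5.5]
width: 0.0134
```

>>> drive_tool([
  [[0,0,0,0,0,-0.1,30],[0,0,0,0,0,-0.1,30],[0,0,0,0,0,-0.1,30],[0,0,0,0,0,-0.1,30],[0,0,0,0,0,-0.1,30],[0,0,0,0,0,-1,30],[0,0,0,0,0,-3,30],[0,0,0,0,0,-7,30],[0,0,0,0,0,-12,30],[0,0,0,0,0,-16,30],[0,0,0,0,0,-16,30],[0,0,0,0,0,-16,30],[0,0,0,0,0,-16,30]],
])

```text
time: 46.75
tool_pos: [0.5186, 0.2539, 0.2949]
ee_rot: [3.141, -0.001, 1.632]
wrist_force: [0.6, -0.9, -0.6]
width: 0.0284
```

Run:
```python
from h import *
settle(8)
s,ob,P,z,T=look("w28.png")
sd=shot("side","s4.png"); cv2.imwrite("pics/s4c.png",cv2.resize(sd["img"][100:300,240:460],None,fx=3,fy=3,interpolation=cv2.INTER_CUBIC))
sc=shot("scene","c4.png"); cv2.imwrite("pics/c4c.png",cv2.resize(sc["img"][200:320,260:450],None,fx=4,fy=4,interpolation=cv2.INTER_CUBIC))
for n,S in (("w",s),("side",sd),("scene",sc)):
    P,z=depthpts(S); bx,by,bz=block(); rel=P-np.array([.5182,.254,.118]); ex=np.array([np.cos(YAW),np.sin(YAW),0]); u=rel@ex; v=rel@by
    m=(z>0)&(abs(u)<.02)&(abs(v)<.13)&(abs(rel[...,2]-.01)<.004)
    print(n,m.sum(),"u",np.percentile(u[m],[1,99]).round(4),"v",np.percentile(v[m],[.3,99.7]).round(4),"z top med",np.median(P[m][:,2]).round(4))
    for lo,hi in((-.13,-.11),(-.09,-.04),(.04,.09),(.11,.13)):
        k=m&(v>lo)&(v<hi)
        if k.sum()>5: print("  ",lo,np.median(P[k][:,2]).round(4),np.percentile(u[k],[2,98]).round(4))
```

```text
tcp [0.519  0.2541 0.2961] F [-0.1 -1.  -0.2] w 0.0282 q [0.36 0.15 1.12 0.   1.87 0.3 ]
w 5609 u [-0.0123  0.0118] v [-0.1222  0.125 ] z top med 0.1277
   -0.13 0.1279 [-0.0122  0.0113]
   -0.09 0.1276 [-0.0118  0.0116]
   0.04 0.1276 [-0.0118  0.0115]
   0.11 0.1277 [-0.0124  0.0111]
side 326 u [-0.0184  0.0141] v [-0.1272  0.1227] z top med 0.1277
   -0.13 0.1285 [-0.0172  0.0191]
   -0.09 0.1277 [-0.0102  0.0134]
   0.04 0.1277 [-0.0097  0.0136]
   0.11 0.1273 [-0.0089  0.0133]
scene 705 u [-0.0169  0.0144] v [-0.1233  0.1231] z top med 0.1283
   -0.13 0.1283 [-0.0127  0.0129]
   -0.09 0.1281 [-0.0123  0.0132]
   0.04 0.1286 [-0.0117  0.0149]
   0.11 0.1282 [-0.0127  0.0127]
```

View pics/w28.png

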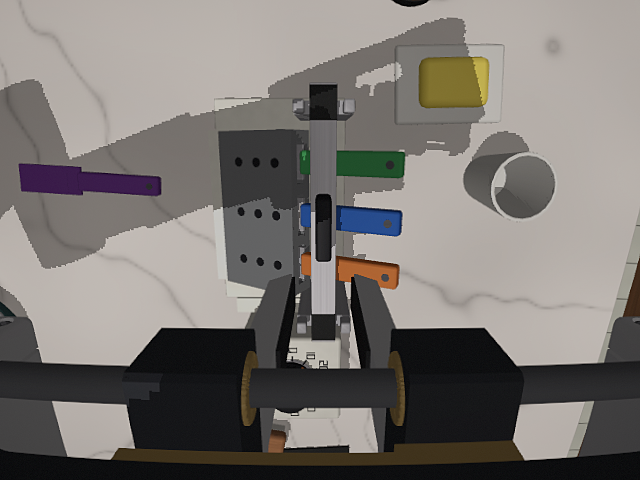

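View pics/c4c.png

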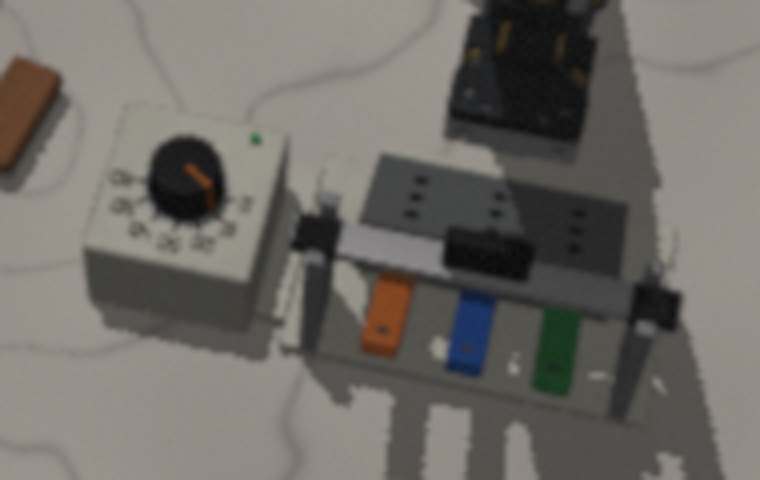

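View pics/s4c.png

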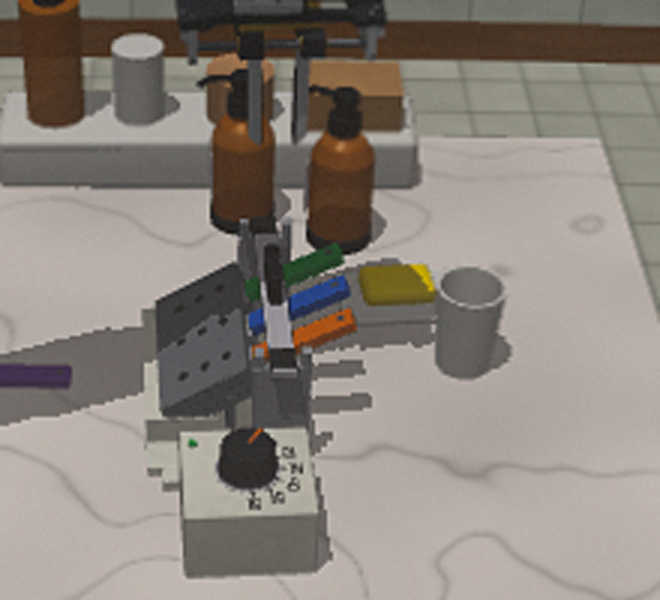

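Run:
```python
from h import *
bx,by,bz=block()
for n in ("wrist","scene","side"):
    S=robot.snapshot(n); P,z=depthpts(S); r=P-O; X=r@bx;Y=r@by;Z=r@bz
    for k,y0 in ((1,-.054),(2,0),(3,.054)):
        m=(z>0)&(abs(Y-y0)<.02)&(abs(Z-.007)<.004)&(X>.055)&(X<.13)
        if m.sum()>10:
            lo=m&(X<.07); hi=m&(X>.09)
            print(n,k,m.sum(),"butt X",np.percentile(X[m],99).round(4),"Z",np.median(Z[m]).round(4),"Y",((Y[m].min()+Y[m].max())/2).round(4), "Zlo/hi",np.median(Z[lo]).round(4),np.median(Z[hi]).round(4))
# dial pointer
S=shot("scene","c5.png")
for n in ("scene",):
    hsv=cv2.cvtColor(S["img"],cv2.COLOR_BGR2HSV); m=cv2.inRange(hsv,(3,120,80),(20,255,255)); m[:, :270]=0; m[:,340:]=0; m[:225]=0; m[265:]=0
    px=np.argwhere(m)[:,::-1]; W=onz(S,px,.111); print(px.mean(0),W.mean(0))
print(robot.get_obs()["time"])
```

```text
[306.38461538 242.23076923] [0.49719342 0.04929448 0.111     ]
47.5
```

Run:
```python
from h import *
bx,by,bz=block()
for n in ("wrist","scene","side"):
    S=robot.snapshot(n); P,z=depthpts(S); 
    r=P-O; X=r@bx;Y=r@by;Z=r@bz
    hsv=cv2.cvtColor(S["img"],cv2.COLOR_BGR2HSV)
    for k,y0 in (('c',-.054),('a',0),('b',.054)):
        lo,hi=HUE[k]; m=cv2.inRange(hsv,(lo,100,30),(hi,255,255))>0
        m&=(z>0)&(abs(Y-y0)<.03)&(X>0)&(X<.15)&(abs(Z)<.04)
        if m.sum()>10: print(n,k,m.sum(),"X",np.percentile(X[m],[0,1,99,100]).round(4),"Z",np.percentile(Z[m],[5,50,95]).round(4),"Y",np.percentile(Y[m],[2,98]).round(4))
```

```text
wrist c 1542 X [0.0013 0.0028 0.1052 0.1054] Z [-0.0097 -0.0021  0.0032] Y [-0.0635 -0.0413]
wrist a 1797 X [0.0011 0.0028 0.1051 0.1056] Z [-0.0062 -0.002   0.0033] Y [-0.0109  0.012 ]
wrist b 1882 X [0.0023 0.0036 0.1052 0.1058] Z [-0.0055 -0.0019  0.0032] Y [0.0432 0.0654]
scene c 188 X [0.0344 0.036  0.1085 0.112 ] Z [-0.0119 -0.0016  0.0027] Y [-0.0641 -0.0422]
scene a 178 X [0.0307 0.0354 0.1072 0.1079] Z [-0.0127 -0.0012  0.0024] Y [-0.0108  0.0098]
scene b 159 X [0.033  0.0366 0.1088 0.1103] Z [-0.0101 -0.0019  0.0023] Y [0.044  0.0629]
side c 172 X [0.0025 0.0078 0.1075 0.1078] Z [-0.0133 -0.0042  0.0012] Y [-0.0698 -0.0423]
side a 189 X [0.0043 0.0056 0.1064 0.1073] Z [-0.0124 -0.0039  0.0027] Y [-0.0159  0.0094]
side b 151 X [0.0053 0.0058 0.1074 0.1088] Z [-0.0138 -0.0035  0.0024] Y [0.0364 0.063 ]
```

Run:
```python
from h import *
print(delta([.492,.0474,.22],down(np.radians(138))))
```

```text
(array([ 0.004, -0.001, -0.776]), array([-20.48,  -3.99,   7.6 ]))
```

>>> drive_tool([
  [[0,0,-0.13,-4,-1,0,70],[0,0,-0.26,-8,-2,0,70],[0,0,-0.4,-12,-3,1,70],[0,0,-0.52,-16,-4,3,70],[0,0,-0.65,-20.5,-4,5,70],[0,0,-0.776,-20.5,-4,7.6,70],[0,0,-0.776,-20.5,-4,7.6,70],[0,0,-0.776,-20.5,-4,7.6,70],[0,0,-0.776,-20.5,-4,7.6,70]],
])

```text
time: 48.55
tool_pos: [0.4927, 0.048, 0.2218]
ee_rot: [3.136, 0.003, 2.408]
wrist_force: [-0.2, -0.3, -0.1]
width: 0.0658
```

```bash
cat >> h.py <<'E'
def pointer(s,z0=.1115,vis=None):
    C=np.array([.492,.0474]); hsv=cv2.cvtColor(s["img"],cv2.COLOR_BGR2HSV)
    m=cv2.inRange(hsv,(3,130,60),(20,255,255)); px=np.argwhere(m)[:,::-1]
    P,z=depthpts(s); Q=P[px[:,1],px[:,0]]; d=np.hypot(*(Q[:,:2]-C).T); k=(d<.03)&(Q[:,2]>.106)
    px=px[k]; W=onz(s,px,z0)[:,:2]; 
    return px,W,C
E
python3 - <<'E'
from h import *
settle(10)
s,ob,P,z,T=look("w29.png"); px,W,C=pointer(s); print(len(px),px.mean(0))
D=P[(z>0)&(P[...,2]>.107)&(P[...,2]<.116)&(np.hypot(P[...,0]-.492,P[...,1]-.0474)<.035)]; print("dial",cv2.minEnclosingCircle(D[:,:2].astype(np.float32)))
d=W-C; r=np.hypot(*d.T); print("r",r.min(),r.max()); far=d[r>np.percentile(r,70)].mean(0); near=d[r<np.percentile(r,30)].mean(0)
for v in (far,far-near): a=np.arctan2(v[1],v[0])-YAW; print("theta",1.5-a)
print(delta([.492,.0474,.088],down(np.radians(138))))
E
```

```text
tcp [0.492  0.0473 0.2201] F [-0.1 -0.1  0.1] w 0.0657 q [-0.02 -0.04  1.47  0.    1.71 -0.86]
422 [332.84123223 392.55450237]
dial ((0.49198368191719055, 0.04768071696162224), 0.025020821020007133)
r 0.0022864595803793837 0.2556662118968677
theta 2.211462023489802
theta 2.2664393167738623
(array([ 0.004,  0.001, -0.   ]), array([ 0.02, -0.03, 13.21]))
```

View pics/w29.png

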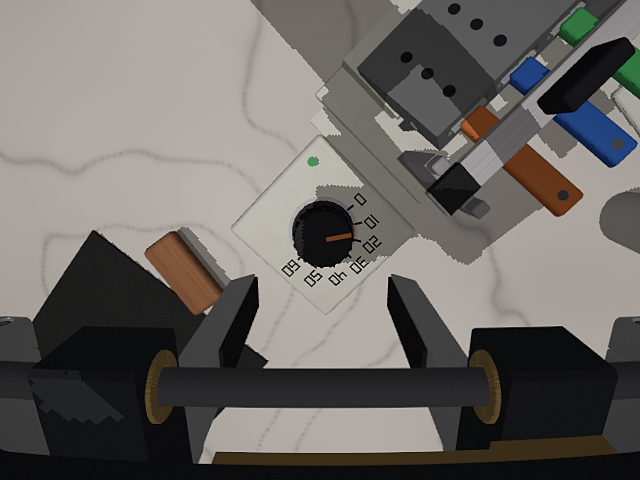

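Run:
```python
from h import *
s=robot.snapshot("wrist"); px,W,C=pointer(s); k=(px[:,1]<300); px,W=px[k],W[k]; d=W-C; r=np.hypot(*d.T); k=r<.0245; d=d[k]; r=r[k]; print(k.sum(),r.min(),r.max(),px.mean(0))
far=d[r>np.percentile(r,60)].mean(0); near=d[r<np.percentile(r,40)].mean(0)
for v in (far,far-near): a=np.arctan2(v[1],v[0])-YAW; print("theta",1.5-a)
```

```text
125 0.0022178017759551323 0.024438738627866698 [339.1875  236.71875]
theta 0.5322454286326359
theta 0.5260716869137629
```

Run:
```python
from h import *
s=robot.snapshot("wrist"); C=np.array([.492,.0474])
im=cv2.resize(s["img"][120:320,230:430],None,fx=3,fy=3,interpolation=cv2.INTER_CUBIC)
for th in np.arange(0,3.01,.5):
    a=1.5-th+YAW; p=proj(s,[[C[0]+.030*np.cos(a),C[1]+.030*np.sin(a),.08]])[0]; cv2.circle(im,(int((p[0]-230)*3),int((p[1]-120)*3)),3,(0,0,255),-1)
for th,c in ((.53,(0,255,0)),):
    a=1.5-th+YAW; p=proj(s,[[C[0]+.0235*np.cos(a),C[1]+.0235*np.sin(a),.111],[*C,.111]]); 
    for q in p: cv2.circle(im,(int((q[0]-230)*3),int((q[1]-120)*3)),3,c,-1)
cv2.imwrite("pics/d1.png",im)
```

```text
(no output)
```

View pics/d1.png

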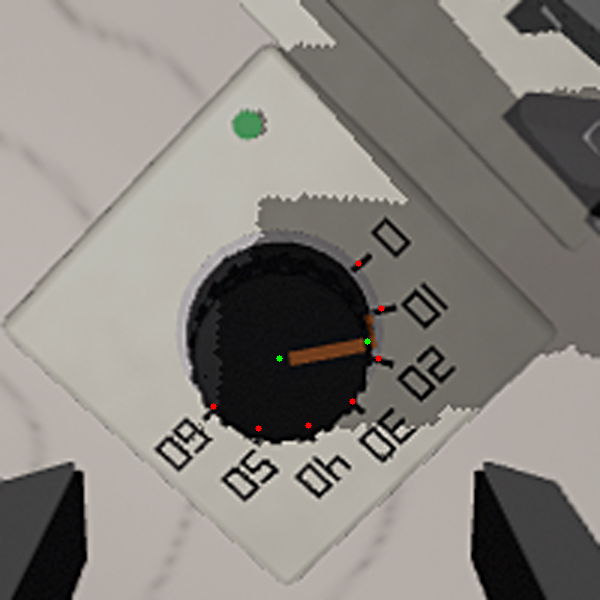

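>>> drive_tool([
  [[0,0,0,0,0,4,70],[0,0,0,0,0,8,70],[0,0,0,0,0,10.5,70],[0,0,0,0,0,12,70],[0,0,0,0,0,13,70],[0,0,0,0,0,13,70],[0,0,0,0,0,13,70],[0,0,0,0,0,13,70],[0,0,0,0,0,13,70],[0,0,0,0,0,13,40],[0,0,0,0,0,13,40],[0,0,0,0,0,13,40],[0,0,0,0,0,13,40],[0,0,0,0,0,13,40],[0,0,0,0,0,13,40],[0,0,0,0,0,13,40]],
])

```text
time: 50.8
tool_pos: [0.4926, 0.0476, 0.0902]
ee_rot: [3.137, 0.001, 2.408]
wrist_force: [-0.5, 0.6, 2.0]
width: 0.0468
```

Run:
```python
from h import *
s,ob,P,z,T=look("w30.png"); print(ob["ee_rot"],ob["wrist_torque"])
```

```text
tcp [0.4926 0.0476 0.0902] F [0.8 0.7 1.2] w 0.0464 q [-0.02  0.01  1.68  0.    1.45 -0.86]
[3.13747197e+00 1.06938261e-03 2.40827025e+00] [ 0.10256952 -0.08865285 -0.03217227]
```

View pics/w30.png

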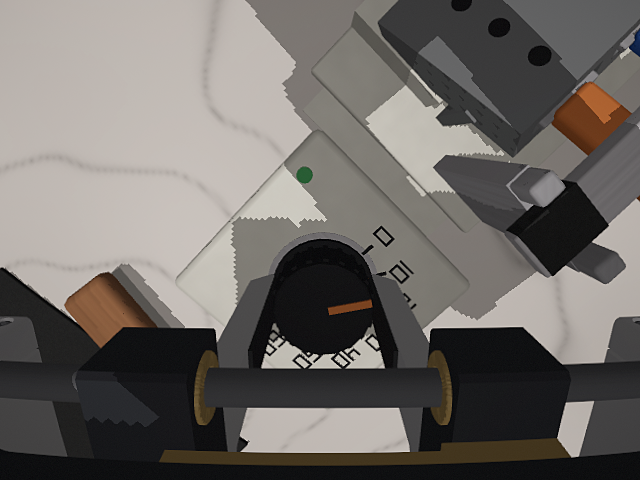

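>>> drive_tool([
  [[0,0,0.1,0,0,0,40],[0,0,0.2,0,0,0,40],[0,0,0.3,0,0,0,40],[0,0,0.4,0,0,0,40],[0,0,0.5,0,0,0,40],[0,0,0.6,0,0,0,40],[0,0,0.7,0,0,0,40],[0,0,0.8,0,0,0,40],[0,0,0.9,0,0,0,40],[0,0,1,0,0,0,40],[0,0,1.1,0,0,0,40],[0,0,1.2,0,0,0,40],[0,0,1.3,0,0,0,40],[0,0,1.4,0,0,0,40],[0,0,1.47,0,0,0,40],[0,0,1.47,0,0,0,40],[0,0,1.47,0,0,0,40],[0,0,1.47,0,0,0,40],[0,0,1.47,0,0,0,40]],
])

```text
time: 52.75
tool_pos: [0.4942, 0.0477, 0.0903]
ee_rot: [3.137, -0.007, 0.939]
wrist_force: [5.7, 1.1, -3.0]
width: 0.0463
```

```bash
cat >> h.py <<'E'
def theta(s,vmax=330):
    px,W,C=pointer(s); k=(px[:,1]<vmax); px,W=px[k],W[k]; d=W-C; r=np.hypot(*d.T); k=(r<.0245); d=d[k]; r=r[k]
    if len(r)<10: return None
    far=d[r>np.percentile(r,60)].mean(0); near=d[r<np.percentile(r,40)].mean(0)
    return [round(float(1.5-(np.arctan2(v[1],v[0])-YAW)),3) for v in (far,far-near)],len(r)
E
python3 - <<'E'
from h import *
s,ob,P,z,T=look("w31.png"); print(ob["ee_rot"],theta(s,360))
E
```

```text
tcp [0.4942 0.0477 0.0903] F [ 5.6  1.1 -2.5] w 0.0468 q [-0.02  0.01  1.68  0.    1.44  0.61]
[ 3.13724158 -0.00650217  0.93920218] ([2.003, 2.001], 367)
```

View pics/w31.png

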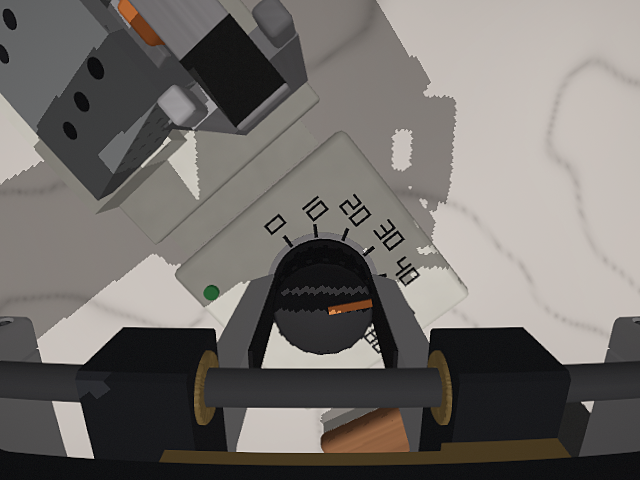

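Reads 2.00. I'll release, rise and check.

>>> drive_tool([
  [[0,0,0,0,0,0,70],[0,0,0,0,0,0,70],[0,0,0,0,0,0,70],[0,0,0,0,0,0,70],[0,0,0,0,0,0,70],[0,0,0,0,0,-2,70],[0,0,0,0,0,-5,70],[0,0,0,0,0,-10,70],[0,0,0,0,0,-14,70],[0,0,0,0,0,-18,70],[0,0,0,0,0,-18,70],[0,0,0,0,0,-18,70],[0,0,0,0,0,-18,70],[0,0,0,0,0,-18,70]],
])

```text
time: 54.2
tool_pos: [0.492, 0.0472, 0.268]
ee_rot: [3.141, -0.004, 0.939]
wrist_force: [-0.2, 0.1, -0.0]
width: 0.0656
```

Run:
```python
from h import *
settle(8)
s,ob,P,z,T=look("w32.png"); print(theta(s,300))
bx,by,bz=block()
for n in ("scene","side"):
    S=shot(n,n+"9.png"); P,z=depthpts(S); r=P-O; X=r@bx;Y=r@by;Z=r@bz
    if n=="scene": print("theta scene",theta(S,480))
    hsv=cv2.cvtColor(S["img"],cv2.COLOR_BGR2HSV)
    for k,y0 in (('c',-.054),('a',0),('b',.054)):
        lo,hi=HUE[k]; m=cv2.inRange(hsv,(lo,100,30),(hi,255,255))>0
        m&=(z>0)&(abs(Y-y0)<.03)&(X>0)&(X<.15)&(abs(Z)<.04)
        print(n,k,m.sum(),"butt X",np.percentile(X[m],99).round(4),"Y",np.percentile(Y[m],[2,98]).round(4))
    rel=P-np.array([.5182,.254,.118]); ex=np.array([np.cos(YAW),np.sin(YAW),0]); u=rel@ex; v=rel@by
    m=(z>0)&(abs(u)<.02)&(abs(v)<.13)&(abs(rel[...,2]-.01)<.004)
    print(n,"bar v",np.percentile(v[m],[.3,99.7]).round(4),[(np.median(P[k][:,2]).round(4),np.percentile(u[k],[5,95]).round(4)) for k in (m&(v>-.09)&(v<-.04),m&(v>.04)&(v<.09))])
```

```text
tcp [0.4928 0.0472 0.2702] F [ 0.2 -0.5  0.4] w 0.0655 q [-0.02 -0.05  1.38  0.    1.8   0.61]
([2.021, 2.015], 96)
theta scene ([2.015, 1.961], 16)
scene c 185 butt X 0.1086 Y [-0.0642 -0.0425]
scene a 178 butt X 0.1082 Y [-0.0109  0.0098]
scene b 173 butt X 0.1102 Y [0.0433 0.0637]
scene bar v [-0.1233  0.1233] [(np.float64(0.128), array([-0.011 ,  0.0122])), (np.float64(0.1285), array([-0.0098,  0.0132]))]
side c 168 butt X 0.1068 Y [-0.0697 -0.0421]
side a 151 butt X 0.1061 Y [-0.0164  0.0091]
side b 124 butt X 0.1074 Y [0.0371 0.0641]
side bar v [-0.1281  0.12  ] [(np.float64(0.1275), array([-0.0087,  0.013 ])), (np.float64(0.1282), array([-0.0101,  0.0122]))]
```

View pics/w32.png

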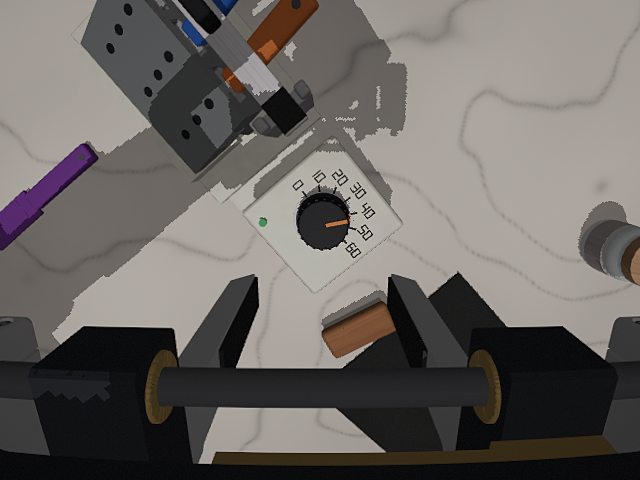

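View pics/scene9.png

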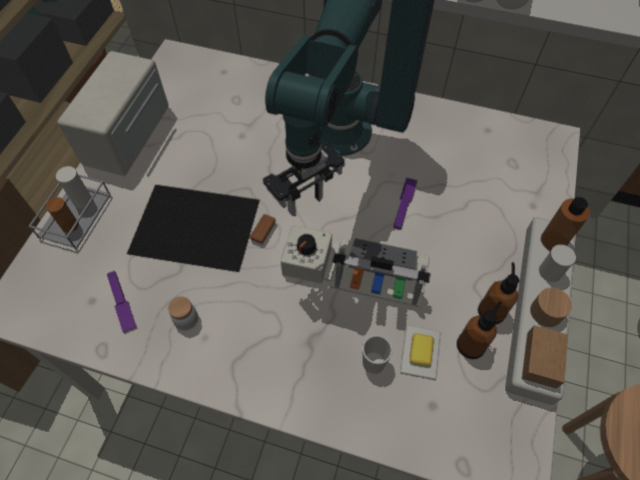

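```bash
python3 -c "
from bench import robot
print(robot.close_job())"
```

```text
the job is handed in; nothing more can be done
None
```

I racked all three paddles, laid the keeper bar in both forks and turned the dial to 40. I handed the job in at about 55 s of the 208 s allowed; the hand-in gives no verdict.

- **Paddles:** orange is in slot 1, blue in slot 2 and green in slot 3, all blade first. The wrist view put the handle butts at block x of about 105 mm and the shoulders within about 2 mm of the block. The coarser scene view read the butts up to 5 mm further out and the side view up to 2 mm. The handles droop by about 0.08 rad, which is slot play and within the 0.17 rad limit.
- **Keeper bar:** it lies level in both notches, with its top at about 0.128 m as expected. It is within about 2 mm of centre across the notches. Along its length the side view showed it up to about 4 mm off, against 18 mm allowed.
- **Dial:** the wrist view read 2.02 rad and the scene view between 1.96 and 2.02 rad, against a target of 2.0.
- **Surroundings:** the bystanders and both purple look-alikes appear where they were in the first picture. I compared these by eye, not by measurement. The gripper was clear of everything and the wrist force was near zero at hand-in.

Nothing failed. Paddle poses measured right after a fast move were 1–2 mm off until the arm settled, so I waited before each fit.

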